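# Close a root-growth box and clip its panel

### The job

Close the root-growth box on its tilted stand: push its clear sliding panel fully home, so that its top edge is flush with the box, and clamp the box shut with the larger spring clip from the wall of the plywood caddy. The clip must sit square on the middle of the box's top edge, between the two seedlings, with its rubber pads fully over the box and panel, and be let go; leave the smaller clip and the other things on the bench alone.

Things in the scene. Friction and masses are not known exactly. Their poses are not given: they have to be found in the camera images.
- rootbox: slim root-growth box, 140 mm wide, 165 long, 12 thick closed, fixed, leaning 35 degrees from vertical. Origin: middle of its top edge (mid-width, mid-thickness), 158 mm above the table. z points up along its slope, y along the top edge, x square out of the clear face. Closed it fills x = -6 to +6 mm (back -6 to +2, panel +2 to +6), z below 0; the panel's side channels start 30 mm below the top.
- stand: the root box's fixed tilt stand: base plate 170 x 150 mm and two thin struts behind the box. Origin on the table under the middle of the box's top edge; x points to the box's foot, to the robot's left and up to 35 degrees forward; the clear face looks that way and up, and the top leans to the robot's right. Two small seedlings (20 mm high, only to look at) stand on the top edge 46 mm to either side of its middle.
- panel (a joint): how far the clear panel (126 mm wide, 4 mm thick, aluminium strip along its top edge) is slid up out of the box, in m along the box's z: 0 = fully home, its top flush with the box's; at most 0.07. It starts 0.03 to 0.06 up, rubs with about 3 N, stays where it is left and meets a hard stop at 0.
- panel_edge (a point): middle of the panel's top edge (on the top of the edge, mid-thickness); same axes as the box. It moves with the panel.
- clip_pivot (a point): centre of the pin of the larger spring clip, bent steel, 97 mm long, black grips. z runs along the clip from jaws to handles, x across the jaws (the way it is squeezed), y along the pin. Jaws: 46 mm from the pin towards -z, 40 mm wide in y, ending in rubber pads 16 mm long. A spring barrel of 7 mm radius round the pin lets the jaws swallow at most 39 mm. These axes turn with one half of the clip (see the joint).
- clip_grips (a point): point 34 mm from the larger clip's pin towards +z, midway between its two black grips. The handles run to 51 mm past the pin, 30 mm wide in y, the grips from 20 mm on. Over the grips it measures in x about 42 mm as parked, 54 mm with the jaws shut on nothing, and 24 mm, grips parallel, when squeezed to the stop. About 8 N opens it fully; 50 N does no harm.
- clip_jaw (a joint): opening of the larger clip's jaws in rad: 0 = pads parallel and 12 mm apart (as parked on the wall, or as closed on the box); 0.34 = squeezed to the stop, pad tips 27 mm apart; -0.24 = shut on nothing. Its spring always closes it. When it is not 0, the axes reported for the clip are turned about y by half of its value from the clip's mid-plane.
- clip: the larger spring clip as a whole: origin at the tips of the pads, 46 mm from the pin towards -z, in the mid-plane; same axes as its pin. It starts upright, handles up, on the caddy's far wall, pads 20 mm down the wall, so the pin is 101 mm above the table. Weighs about 70 g.
- caddy: fixed plywood caddy, open on top, 75 mm high. Origin: on the table under the middle of its far wall (mid-thickness), on whose top (12 mm thick, 220 mm long along the caddy's y) the two clips are parked side by side; the caddy extends 94 mm from there towards its -x. Its contents are lower than its walls.
- dishes: two stacked, closed, small round Petri dishes, 55 mm across, 31 mm high in all; origin under the centre. Not part of the job.
- marker: marker pen lying along its own x, 120 mm long, 17 mm thick; origin at the middle on the table. Not part of the job.
- wash_bottle: upright white wash bottle, 66 mm across, 185 mm high with its spout; origin under the centre. Not part of the job.
- beaker: glass beaker, 72 mm across, 95 mm high; origin under the centre. Not part of the job.
- clip_small_pivot (a point): pin of the smaller spring clip (62 mm long, jaws 26 mm wide), parked on the same caddy wall as the large one; leave it there.
There are look-alikes about, which are no part of the job. Leave any blue or yellow look-alike of the clip alone.

How it is judged:
By the outcome, as a careful person would: the job done as asked, in the order asked, and still so for the second after the job is handed in, with the robot touching nothing.
It also fails if it takes over 45 s, if anything falls off the work surface, if the arm or the gripper's body presses on something with over 40 N, if the wrist force passes 120 N, or if a joint passes its speed limit or range.

### The arm

A 6-joint arm with a two-finger parallel gripper is mounted at the origin on the work surface. World frame = base frame: x ahead of the robot, y to its left, z up, the work surface at z = 0. Lengths are in mm, angles in degrees, forces in N, time in s.
With the tool pointing down it reaches from about 350 to 850 mm from the base axis. Payload 8.1 kg.
Tool frame: the origin (TCP) lies on the mounting face of the last link; the fingertips stand 173 mm ahead of it and the grasp point (between the pads) lies 155 mm ahead of it; z points along the fingers, y is the direction in which the jaws open and shut (so a half turn about z gives the same grasp; the last joint's range is limited). The gripper opens to 85 mm and grips with 20 to 120 N. Pads are 22 mm wide; open, the fingers measure 114 mm over their backs; the gripper's body (76 mm by 85 mm) begins 54 mm behind the grasp point. The pads swing forward as they close: fully open they stand 13 mm farther back than shut.
Start: joints at [-81.841, 7.471, 85.268, -0, 87.261, -4.893], TCP at [135.521, -584.5, 404.692] pointing down, gripper open.
Joint ranges: [-169.43, 169.43], [-51.17, 129.36], [1.28, 143.12], [-76.62, 256.62], [0, 156.53], [-152.29, 152.29]. Speed limits (degrees/s): [136.94, 136.94, 159.86, 180, 180, 180].

### API

Orientations are given as [roll, pitch, yaw] about the fixed x, y, z axes, in that order (R = Rz(yaw) Ry(pitch) Rx(roll)).
In Python, from bench import * gives the robot as it stands.
- The arm moves only by the shell command python3 -m jog 'ROWS' [FORCE]. ROWS is JSON, a list of rows, each an object of numbers: "tx", "ty", "tz": the shift along the tool's x, y, z as a fraction of full scale; "ax", "ay", "az": the turn, a rotation vector about the tool's x, y, z as a fraction of full scale; "hand": the opening, from 0 (shut) to 1 (fully open). A call has 1 to 5 rows; each row is the pose to reach, as a shift and turn from the pose commanded when the call began, along the tool's axes at that moment; what a row does not reach only later rows make up. Full scale, the value 1, is 150 mm for a shift and 45 degrees for a turn. A row lasts 1/12 s, in which the tool goes at most 41.7 mm and 7.16 degrees, less where a joint would pass 70% of its speed; a pose out of reach is approached as far as the arm can. A call with a number of a shift or a turn outside -1 to 1 is refused whole. A call with a gripper value outside its range is refused whole. The fingers move at their own pace and stop on an object; FORCE is the grip in N (left out, the last holds). Time passes only in rows, so rows that repeat a pose let the fingers close. It gives the time, the measured TCP pose, the force and the opening at its end, in the units of the state.
- sense(): the state, without advancing time (a new reading comes with each control period).
- snapshot(name): name is "scene" or "top" or "wrist"; returns a dict with "pixels" (480x640x3 uint8, red, green, blue), "z_map" (480x640 float32, mm along the optical axis (not along the pixel's ray), 0 where there is no reading), "intrinsics" (3x3 intrinsics, pixels), "R" (3x3) and "t" (3): a world point X has camera coordinates R X + t. Camera axes: x right, y down, z forward; pixel columns grow to the right and rows downward; lengths in mm; the calibration is good to about 2 mm. The wrist camera is an equidistant fisheye: a pixel r from the principal point sees the ray r / f radians off the axis. A picture is of the moment at which its call begins.
- hand_in(): hands the job in, once; it reports no verdict.
The state is a dict: "time": time; "joint_pos": joint angles; "qd": joint speeds; "joint_efforts": joint torques, N m; "tool_pos": TCP position; "tcp_rot": TCP orientation; "ft_force": force on the tool from outside, world axes, zero at the start; "wrist_torque": the same for the moment, N m; "finger_gap": finger opening in mm.
Only numpy, scipy, OpenCV 4.12 (cv2) and the standard library are available. Lean on these libraries where they do the work, as an engineer would, in place of code of your own. Each camera call takes 0.05 s, during which the arm holds its last target.

## Working session

There is one attempt and no reset: what is moved stays moved. The work goes in short steps, Python scripts to look and compute and a shell command to move; the robot and the scene stay as the last step left them, time stands still between calls to the robot, and variables do not carry over. Pictures are saved under pics/ and viewed, and the job is handed in when it is done.

```bash
ls; mkdir -p pics
python3 - <<'E'
from bench import *
import cv2
print(sense())
for n in ("scene","top","wrist"):
    s=snapshot(n); cv2.imwrite(f"pics/{n}0.png",s["pixels"][:,:,::-1]); print(n,s["intrinsics"],s["R"],s["t"])
E
```

```text
pics
{'time': 0.0, 'joint_pos': array([-8.18403122e+01,  7.51625996e+00,  8.53309600e+01,  1.33605416e-03,
        8.72607341e+01, -4.89344407e+00]), 'qd': array([-0.08699314, -0.01546689,  0.03828758, -0.03568842,  0.03425362,
        0.18752969]), 'joint_efforts': array([ 8.94712120e-04, -5.69396532e+01, -5.00550306e+01, -2.78119542e-04,
        1.48627523e-02,  7.03595219e-06]), 'tool_pos': array([ 135.50174791, -584.26018717,  403.6160036 ]), 'tcp_rot': array([-1.79892553e+02, -1.05383328e-02,  1.30530569e+01]), 'ft_force': array([-0.15012312, -0.38548217,  0.05521416]), 'wrist_torque': array([-0.00895018, -0.03753511, -0.01191278]), 'finger_gap': 85.48942321663306}
scene [[545.91698091   0.         326.15573026]
 [  0.         545.91698091 238.6917935 ]
 [  0.           0.           1.        ]] [[-0.6346109   0.77275749 -0.01071778]
 [ 0.5543516   0.44549921 -0.70301121]
 [-0.53848242 -0.45208    -0.711098  ]] [ 370.98893907 -242.75914884 1921.28535862]
top [[553.37624944   0.         312.20893346]
 [  0.         553.37624944 231.71677521]
 [  0.           0.           1.        ]] [[-0.00924733 -0.99995313 -0.00286818]
 [-0.99894311  0.00936707 -0.04499912]
 [ 0.04502388  0.00244903 -0.99898291]] [  -3.13507145  603.15299689 1612.70869503]
wrist [[371.64829954   0.         319.55687124]
 [  0.         371.64829954 240.02396923]
 [  0.           0.           1.        ]] [[ 0.22566546 -0.97420205 -0.00233793]
 [-0.92596903 -0.21523725  0.31024873]
 [-0.30274816 -0.06784757 -0.95065254]] [-598.91106365  -40.99000354  381.05497926]
```

View pics/scene0.png

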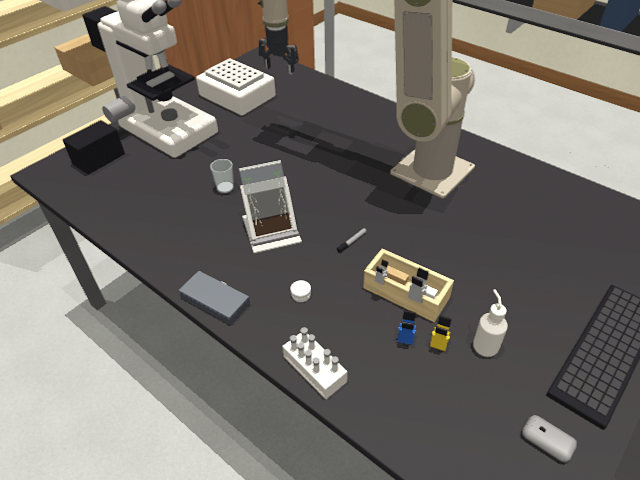

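View pics/top0.png

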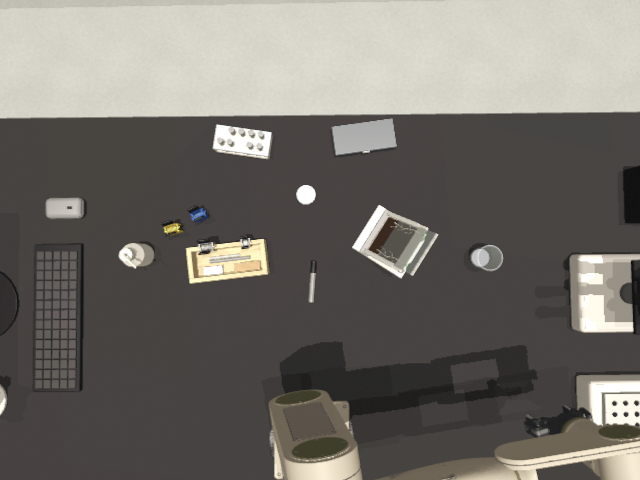

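View pics/wrist0.png

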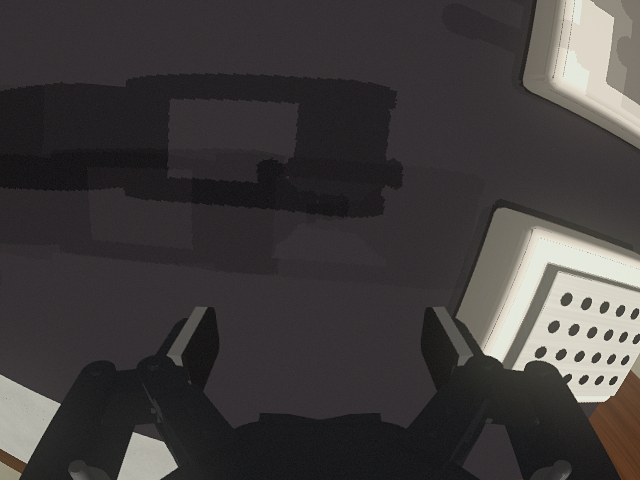

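Candidates for the large clip, in top-camera pixels:
- Steel/black clip (206,247) on the caddy wall, which looks like the larger one.
- Steel/black clip (246,242), which looks smaller.
- Blue look-alike (198,214) on the bench.
- Yellow look-alike (172,228) on the bench.

I'll check the choice in a close crop.

```bash
cat > h.py <<'E'
from bench import *
import numpy as np, cv2
from scipy.spatial.transform import Rotation as Ro
def cloud(s,fish=False):
    z=s["z_map"];K=s["intrinsics"];v,u=np.mgrid[0:480,0:640]
    x=(u-K[0,2])/K[0,0];y=(v-K[1,2])/K[1,1]
    if fish:
        r=np.hypot(x,y);k=np.where(r>1e-6,np.tan(np.minimum(r,1.4))/np.maximum(r,1e-6),1);x=x*k;y=y*k
    C=np.dstack([x*z,y*z,z]); W=(C-s["t"])@s["R"]; W[z<=0]=np.nan
    return W
def proj(s,X,fish=False):
    c=s["R"]@np.asarray(X,float)+s["t"];K=s["intrinsics"]
    if fish:
        r=np.hypot(c[0],c[1]);th=np.arctan2(r,c[2]);p=c[:2]/r*th
    else: p=c[:2]/c[2]
    return p*K[0,0]+K[:2,2]
def crop(s,u0,v0,w,h,name,k=5):
    im=s["pixels"][v0:v0+h,u0:u0+w,::-1]
    cv2.imwrite(f"pics/{name}.png",cv2.resize(im,None,fx=k,fy=k,interpolation=cv2.INTER_CUBIC))
E
python3 - <<'E'
from h import *
t=snapshot("top");s=snapshot("scene")
a=t["pixels"][195:295,160:280,::-1];b=t["pixels"][195:295,340:460,::-1]
cv2.imwrite("pics/t1.png",np.hstack([cv2.resize(i,(396,330),interpolation=cv2.INTER_CUBIC) for i in(a,b)]))
a=s["pixels"][240:340,360:480,::-1];b=s["pixels"][155:255,220:340,::-1]
cv2.imwrite("pics/s1.png",np.hstack([cv2.resize(i,(396,330),interpolation=cv2.INTER_CUBIC) for i in(a,b)]))
W=cloud(t)
for p in [(206,247),(246,242),(190,280),(267,275),(228,243),(269,240),(187,247),(405,275),(437,236),(421,255),(380,207),(354,245),(340,300)]:
    print(p,W[p[1],p[0]].round(0))
np.savez("c0.npz",t=W,tp=t["pixels"],s=cloud(s),sp=s["pixels"])
E
```

```text
(206, 247) [559. 285. 109.]
(246, 242) [572. 175. 100.]
(190, 280) [468. 336.  79.]
(267, 275) [477. 126.  -1.]
(228, 243) [571. 230.  73.]
(269, 240) [580. 119.   1.]
(187, 247) [562. 364.  -6.]
(405, 275) [ 474. -280.    8.]
(437, 236) [ 587. -377.    5.]
(421, 255) [ 532. -293.  191.]
(380, 207) [ 675. -210.    8.]
(354, 245) [ 563. -132.    7.]
(340, 300) [401. -89.  -1.]
```

View pics/t1.png

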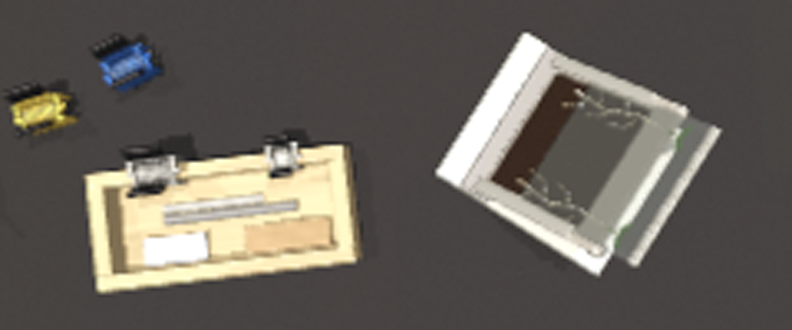

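View pics/s1.png

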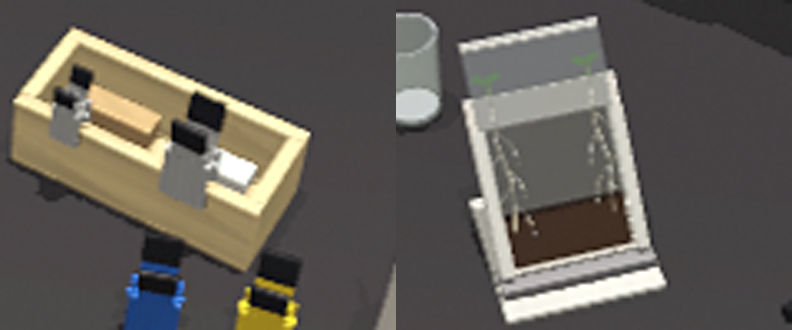

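Run:
```python
from h import *
from scipy.optimize import least_squares
d=np.load("c0.npz")
for n in "ts":
    W=d[n].reshape(-1,3); P=d[n+"p"].reshape(-1,3)
    m=(W[:,0]>440)&(W[:,0]<700)&(W[:,1]<-110)&(W[:,1]>-420)&(W[:,2]>25)&(W[:,2]<150)
    X=W[m]
    best=(0,)
    for yaw in np.arange(45,95,1):
        f=np.array([np.cos(np.radians(yaw)),np.sin(np.radians(yaw)),0])
        nn=f*np.cos(np.radians(35))+np.array([0,0,np.sin(np.radians(35))])
        q=X@nn
        for c in np.arange(q.min(),q.max(),1):
            k=(abs(q-c)<1.5).sum()
            if k>best[0]: best=(k,yaw,c,nn)
    k,yaw,c,nn=best
    I=X[abs(X@nn-c)<4]; cen=I.mean(0); u,sv,vt=np.linalg.svd(I-cen); 
    q=vt[2]*np.sign(vt[2][2]); print(n,len(X),best,"fit",q,np.degrees(np.arctan2(q[1],q[0])),np.degrees(np.arcsin(q[2])),cen,I.min(0),I.max(0))
    # strip: highest points
    m=(W[:,0]>440)&(W[:,0]<700)&(W[:,1]<-150)&(W[:,1]>-420)&(W[:,2]>150)&(W[:,2]<230)
    H=W[m]; print("high",len(H),H.min(0),H.max(0))
    T=H[H[:,2]>H[:,2].max()-8]; c2=T.mean(0);u,sv,vt=np.linalg.svd(T-c2);print(len(T),c2,sv,vt[0],np.degrees(np.arctan2(vt[0][1],vt[0][0])), T[T[:,0].argmin()],T[T[:,0].argmax()])
```

```text
t 1771 (np.int64(660), np.int64(58), np.float64(140.95879680915425), array([0.43408445, 0.69468033, 0.57357644])) fit [0.43967215 0.6971953  0.56622178] 57.76324628321558 34.48717728578437 [ 574.40833249 -236.45215221   97.01510296] [ 494.7154336  -303.22522367   25.00348597] [ 660.3164938  -153.27783781  149.92782394]
high 894 [ 482.54248124 -335.5563644   150.01809968] [ 609.51402252 -234.87622217  209.36134639]
94 [ 534.15346077 -298.41784286  204.52906627] [362.33731997  21.6841921   19.64104533] [-0.83486189  0.55045582  0.00200382] 146.60163423454173 [ 482.784905   -265.75106912  205.80627989] [ 585.6351857  -333.08035064  202.00273522]
s 2277 (np.int64(632), np.int64(58), np.float64(138.74015176855147), array([0.43408445, 0.69468033, 0.57357644])) fit [0.43713014 0.69745086 0.56787282] 57.92240462592468 34.60202388156043 [ 575.59044083 -232.34297793   88.03611346] [ 491.98340995 -305.67943977   25.09436172] [ 655.51758461 -154.8529129   149.98427402]
high 924 [ 479.04625225 -328.24209279  150.00680846] [ 607.22430766 -230.4602181   207.97492643]
52 [ 532.40804397 -293.17811955  202.25011464] [250.8608987   26.3527012   12.07914899] [ 8.27594218e-01 -5.61326515e-01 -5.94474481e-04] -34.147591707571074 [ 482.98312852 -259.13639832  205.93277662] [ 584.7567727  -325.94766763  201.66188355]
```

The large clip is the steel one at top px (206,247); in scene it's at about (418,285), clearly wider than the one at (381,268). Next I'll work out the push hover pose and caddy geometry.

```bash
cat >> h.py <<'E'
def box(yaw):
    a=np.radians(yaw);t=np.radians(35);f=np.array([np.cos(a),np.sin(a),0]);k=np.array([0,0,1.])
    return f*np.cos(t)+k*np.sin(t), np.array([-f[1],f[0],0]), k*np.cos(t)-f*np.sin(t)
def goal(pos,R,maxang=35,maxd=149):
    s=sense();R0=Ro.from_euler("xyz",s["tcp_rot"],degrees=True)
    d=R0.inv().apply(np.asarray(pos)-s["tool_pos"]);w=np.degrees((R0.inv()*Ro.from_matrix(R)).as_rotvec())
    n=max(1,np.ceil(np.linalg.norm(w)/maxang),np.ceil(np.linalg.norm(d)/maxd))
    print("pos",s["tool_pos"].round(1),"rot",s["tcp_rot"].round(1),"t",round(s["time"],2),"F",s["ft_force"].round(1),"gap",round(s["finger_gap"],1))
    print("total d",d.round(1),"w",w.round(2),"calls",n)
    print("next call: t",(d/150/n).round(4),"a",(w/45/n).round(4),"rows",np.ceil(max(np.linalg.norm(w)/n/7.16,np.linalg.norm(d)/n/41.7)))
E
python3 - <<'E'
from h import *
bx,by,bz=box(57)
E=np.array([534,-296,206.])
R=np.c_[-by,-bx,-bz]
goal(E+bz*(173+70),R)
R=np.c_[by,bx,-bz]
goal(E+bz*(173+70),R)
s=snapshot("wrist"); st=sense(); R0=Ro.from_euler("xyz",st["tcp_rot"],degrees=True)
print("cam in tool",R0.inv().apply(-s["R"].T@s["t"]-st["tool_pos"]), R0.inv().apply(s["R"][2]))
# caddy
d=np.load("c0.npz")
for n in "ts":
    W=d[n].reshape(-1,3)
    m=(W[:,0]>440)&(W[:,0]<640)&(W[:,1]<370)&(W[:,1]>90)&(abs(W[:,2]-75)<5)
    X=W[m][:,:2]; print(n,len(X),cv2.minAreaRect(X.astype(np.float32)))
    for lo,hi in((200,330),(150,200)):
        m=(W[:,0]>440)&(W[:,0]<640)&(W[:,1]<hi)&(W[:,1]>lo)&(W[:,2]>85)
        X=W[m]; print(len(X),X.min(0),X.max(0),X.mean(0))
E
```

```text
pos [ 135.5 -584.4  404.2] rot [-180.    -0.    13.1] t 0.25 F [-0.4 -0.2  0.9] gap 85.2
total d [353.  -94.2  -0.8] w [33.02 14.07 44.57] calls 3.0
next call: t [ 0.7844 -0.2094 -0.0017] a [0.2446 0.1042 0.3302] rows 3.0
pos [ 135.5 -584.4  404.2] rot [-180.    -0.    13.1] t 0.25 F [-0.4 -0.2  0.9] gap 85.2
total d [353.  -94.2  -0.8] w [ -17.29   40.57 -128.86] calls 4.0
next call: t [ 0.5883 -0.1571 -0.0013] a [-0.096   0.2254 -0.7159] rows 5.0
cam in tool [7.90936068e+01 2.10537640e-02 3.02923274e+01] [-3.10335053e-01 -9.11404246e-04  9.50626806e-01]
t 699 ((523.2748413085938, 233.935302734375), (103.20497131347656, 221.33633422851562), 6.244787693023682)
213 [470.3862921  263.2014435   85.08763794] [637.85179923 328.82018289 163.01109631] [565.1863097  286.58876478 122.45930675]
96 [555.12781427 164.22718844  87.49485661] [588.21035327 190.06834627 131.23792695] [572.90681724 177.30628903 107.36230105]
s 800 ((557.5531005859375, 240.9745330810547), (181.33995056152344, 221.3976287841797), 5.827024936676025)
406 [535.24806031 269.07156664  85.31838883] [639.87459476 329.37815489 157.06720917] [566.47334922 293.68275979 120.64941334]
158 [551.18641273 168.76631587  85.22796052] [589.21889844 196.94971103 127.29617484] [569.93649532 183.38897573 106.28836435]
```

```bash
python3 -m jog '[{"tx":0.26,"ty":-0.07,"ax":0.08,"ay":0.035,"az":0.11,"hand":0},{"tx":0.52,"ty":-0.14,"ax":0.16,"ay":0.07,"az":0.22,"hand":0},{"tx":0.784,"ty":-0.209,"ax":0.245,"ay":0.104,"az":0.33,"hand":0},{"tx":0.784,"ty":-0.209,"ax":0.245,"ay":0.104,"az":0.33,"hand":0},{"tx":0.784,"ty":-0.209,"ax":0.245,"ay":0.104,"az":0.33,"hand":0}]' 30
python3 - <<'E'
from h import *
bx,by,bz=box(57)
goal(np.array([534,-296,206.])+bz*(173+70),np.c_[-by,-bx,-bz])
E
```

```text
pos [ 135.5 -584.4  404.3] rot [-180.    -0.    13.1] t 0.3 F [-0.7  0.1 -0.6] gap 85.2
total d [353.  -94.2  -0.7] w [33.04 14.07 44.58] calls 3.0
next call: t [ 0.7844 -0.2094 -0.0015] a [0.2447 0.1042 0.3302] rows 3.0invalid input at $[0]: expected keys tx, ty, tz, ax, ay, az, hand
```

All keys must be present.

```bash
python3 -m jog '[{"tx":0.26,"ty":-0.07,"tz":0,"ax":0.08,"ay":0.035,"az":0.11,"hand":0},{"tx":0.52,"ty":-0.14,"tz":0,"ax":0.16,"ay":0.07,"az":0.22,"hand":0},{"tx":0.784,"ty":-0.209,"tz":0,"ax":0.245,"ay":0.104,"az":0.33,"hand":0},{"tx":0.784,"ty":-0.209,"tz":0,"ax":0.245,"ay":0.104,"az":0.33,"hand":0}]' 30
python3 - <<'E'
from h import *
bx,by,bz=box(57)
goal(np.array([534,-296,206.])+bz*(173+70),np.c_[-by,-bx,-bz])
E
```

```text
time: 0.63
tool_pos: [247.9, -524.6, 404.4]
tcp_rot: [-168.1, -3.3, -2.3]
ft_force: [-0.5, -0.3, -0.3]
finger_gap: 38.6
pos [ 247.9 -524.6  404.4] rot [-168.1   -3.3   -2.3] t 0.63 F [-0.5 -0.3 -0.3] gap 38.6
total d [ 205.2 -115.3   35.8] w [21.62  9.31 29.59] calls 2.0
next call: t [ 0.6839 -0.3843  0.1194] a [0.2402 0.1034 0.3288] rows 3.0
```

```bash
python3 -m jog '[{"tx":0.17,"ty":-0.1,"tz":0.03,"ax":0.06,"ay":0.026,"az":0.08,"hand":0},{"tx":0.34,"ty":-0.19,"tz":0.06,"ax":0.12,"ay":0.05,"az":0.16,"hand":0},{"tx":0.51,"ty":-0.29,"tz":0.09,"ax":0.18,"ay":0.078,"az":0.25,"hand":0},{"tx":0.684,"ty":-0.384,"tz":0.12,"ax":0.24,"ay":0.103,"az":0.33,"hand":0},{"tx":0.684,"ty":-0.384,"tz":0.12,"ax":0.24,"ay":0.103,"az":0.33,"hand":0}]'
python3 - <<'E'
from h import *
bx,by,bz=box(57)
goal(np.array([534,-296,206.])+bz*(173+70),np.c_[-by,-bx,-bz])
E
```

```text
time: 1.05
tool_pos: [351.6, -469.0, 403.8]
tcp_rot: [-156.4, -3.2, -17.8]
ft_force: [0.2, 0.5, 0.1]
finger_gap: 0.1
pos [ 351.6 -469.   403.8] rot [-156.4   -3.2  -17.8] t 1.05 F [0.2 0.5 0.1] gap 0.1
total d [ 84.2 -77.4  37.5] w [10.94  4.69 14.84] calls 1
next call: t [ 0.5615 -0.5159  0.2502] a [0.2432 0.1042 0.3298] rows 3.0
```

```bash
python3 -m jog '[{"tx":0.14,"ty":-0.13,"tz":0.06,"ax":0.06,"ay":0.026,"az":0.08,"hand":0},{"tx":0.28,"ty":-0.26,"tz":0.12,"ax":0.12,"ay":0.05,"az":0.16,"hand":0},{"tx":0.42,"ty":-0.39,"tz":0.18,"ax":0.18,"ay":0.078,"az":0.25,"hand":0},{"tx":0.5615,"ty":-0.516,"tz":0.25,"ax":0.243,"ay":0.104,"az":0.33,"hand":0},{"tx":0.5615,"ty":-0.516,"tz":0.25,"ax":0.243,"ay":0.104,"az":0.33,"hand":0}]'
python3 - <<'E'
from h import *
bx,by,bz=box(57)
goal(np.array([534,-296,206.])+bz*(173+70),np.c_[-by,-bx,-bz])
s=snapshot("wrist");cv2.imwrite("pics/w1.png",s["pixels"][:,:,::-1]);np.savez("w1.npz",W=cloud(s,True),p=s["pixels"])
W=cloud(s,True).reshape(-1,3)
m=(W[:,0]>440)&(W[:,0]<650)&(W[:,1]<-150)&(W[:,1]>-420)&(W[:,2]>150)&(W[:,2]<225)
X=W[m];c=np.array([534,-296,206.]);q=np.c_[(X-c)@bx,(X-c)@by,(X-c)@bz]
m=abs(q[:,0])<12;q=q[m];print(len(q),np.percentile(q,[0,2,50,98,100],axis=0))
E
```

```text
time: 1.47
tool_pos: [457.7, -412.7, 404.4]
tcp_rot: [-145.0, 0.0, -33.0]
ft_force: [-0.4, -0.2, -0.3]
finger_gap: -0.3
pos [ 457.7 -412.7  404.4] rot [-145.    0.  -33.] t 1.47 F [-0.4 -0.2 -0.3] gap -0.3
total d [ 0.5 -0.4 -0.5] w [ 0.03  0.   -0.02] calls 1
next call: t [ 0.003  -0.0027 -0.0032] a [ 0.0007  0.0001 -0.0005] rows 1.0
1953 [[-11.99913963 -70.07484326 -63.0940676 ]
 [-11.70777763 -66.51617762 -52.41732975]
 [ -6.09185044 -20.35848952  -1.43146916]
 [ -2.85945643  42.2696674    0.62888445]
 [ -2.83836977  51.25550984   1.43348246]]
```

View pics/w1.png

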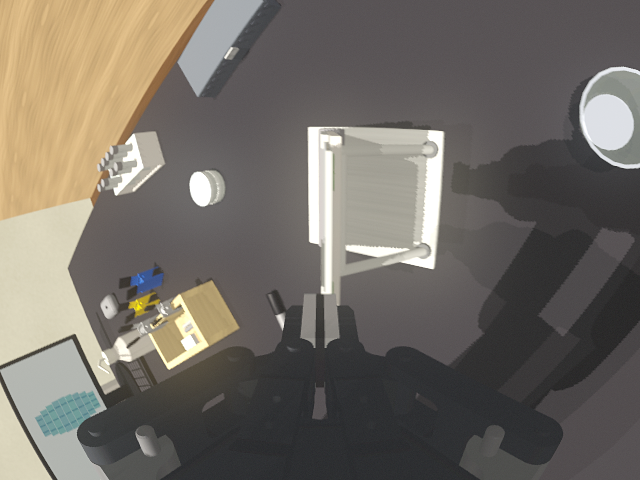

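The wrist view looks along the box: the panel's strip runs (327,150)→(325,290), with the box, struts and base plate beyond it. I'll fit the strip's middle and direction.

Run:
```python
from h import *
bx,by,bz=box(57);c=np.array([534,-296,206.])
def an(W,P,lab):
    X=W.reshape(-1,3);P=P.reshape(-1,3).astype(int);q=np.c_[(X-c)@bx,(X-c)@by,(X-c)@bz]
    m=(abs(q[:,0])<15)&(abs(q[:,1])<90)&(abs(q[:,2])<5);Q=q[m]
    print(lab,len(Q))
    for y in range(-75,75,15):
        k=Q[(Q[:,1]>y)&(Q[:,1]<=y+15)]
        if len(k)>3: print(y,len(k),np.percentile(k[:,0],[3,50,97]).round(1),np.percentile(k[:,2],[3,50,97]).round(1))
    print("y",np.percentile(Q[:,1],[0,1,99,100]).round(1))
d=np.load("w1.npz");an(d["W"],d["p"],"wrist")
d=np.load("c0.npz");an(d["t"],d["tp"],"top");an(d["s"],d["sp"],"scene")
# edges of strip in wrist rgb
p=np.load("w1.npz")["p"]
for r in (160,200,240,280): print(r,p[r,315:350].mean(1).astype(int))
s=snapshot("wrist")
for y in(-63,0,63):
  for z in (0,): print(y,[proj(s,c+bx*x+by*y,True).round(1) for x in(-2,2)])
a=s["pixels"][120:320,270:390,::-1];cv2.imwrite("pics/w1c.png",cv2.resize(a,None,fx=3,fy=3,interpolation=cv2.INTER_CUBIC)[:600])
```

```text
wrist 1060
-75 49 [-7.  -4.7 -3. ] [-3.5 -0.4  0.6]
-60 205 [-7.  -5.2 -3. ] [-2.  -0.6  0.8]
-45 201 [-7.1 -5.3 -3. ] [-1.8 -0.6  0.5]
-30 169 [-6.6 -4.8 -3. ] [-1.5 -0.4  0.7]
-15 165 [-6.8 -4.9 -3.1] [-1.6 -0.5  0.6]
0 154 [-6.9 -5.  -3.1] [-1.7 -0.3  0.7]
15 117 [-7.  -5.1 -3.2] [-1.5 -0.5  0.6]
y [-63.4 -62.6  25.7  26.5]
top 120
-75 4 [-6.  -4.4 -3.6] [-3.8 -0.8  1.5]
-60 14 [-7.6 -2.6  0.4] [-4.  -1.1  4.3]
-45 16 [-6.4 -2.8  1. ] [-4.6 -0.8  2.8]
-30 13 [-7.  -3.1 -0. ] [-4.7  0.1  2. ]
-15 15 [-7.3 -2.4  1. ] [-4.8 -1.7  3.6]
0 12 [-7.  -1.5  0.8] [-4.1  0.   3.1]
15 16 [-8.  -2.6  2.1] [-4.7 -1.9  1.6]
30 14 [-6.6 -3.4  0.1] [-4.7 -1.   3. ]
45 15 [-6.8 -2.8 -0.5] [-3.9 -1.8  2.7]
y [-64.8 -63.3  59.1  60.5]
scene 50
-60 6 [-5.4 -3.3  0.4] [-4.6 -3.  -1.8]
-45 6 [-4.8 -2.9  0.4] [-4.5 -3.1 -1.6]
-30 6 [-6.  -4.1 -1.3] [-4.3 -3.1 -1.8]
-15 6 [-7.1 -4.9 -0.2] [-4.5 -3.  -1.8]
0 6 [-8.9 -1.6  4.3] [-4.3 -3.2 -1.4]
15 5 [-7.8 -5.6  2.4] [-4.5 -3.4 -2.3]
30 7 [-7.  -3.1  2.1] [-4.1 -2.9 -1.4]
45 4 [-8.  -4.9 -1.7] [-4.  -3.  -2.2]
60 4 [-8.2 -2.1  2.3] [-4.8 -3.2 -1.8]
y [-58.1 -56.8  62.7  62.9]
160 [255 255 255 247 209 212 214 214 215 223 243 253 255 255 255 253 240 203
 136 151 171 174 174 173 172 169 166 167 168 166 162 160 157 157 158]
200 [255 255 255 247 213 213 213 213 216 224 242 253 255 255 254 252 236 207
 172 173 173 174 174 174 172 169 167 168 167 166 164 161 158 161 161]
240 [255 255 255 252 217 202 177 186 201 209 231 252 255 254 253 251 231 197
 170 170 171 172 173 172 170 166 165 166 166 164 160 160 161 161 160]
280 [100  99 100 101  99 114 134 151 156 197 235 253 255 254 252 247 220 178
 167 168 167 166 169 164 154 129 106 104 104 101 103 105 103 103 103]
-63 [array([318.2, 148.2]), array([311.2, 148.2])]
0 [array([318.1, 252.4]), array([311.5, 252.3])]
63 [array([318. , 339.1]), array([312.2, 339.1])]
```

View pics/w1c.png

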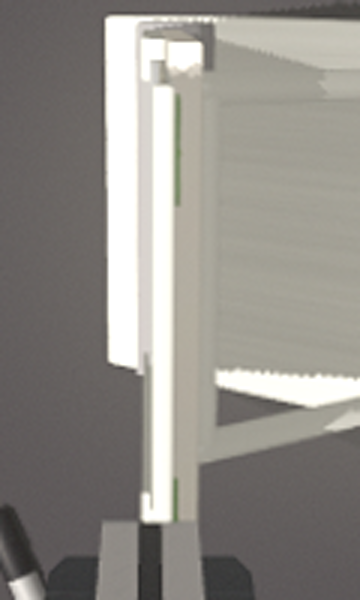

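Panel edge is at c−5·bx, about (532,−299,203), so the panel is about 52 mm out, within the stated range. Shift onto it and descend.

```bash
python3 -m jog '[{"tx":0,"ty":0.033,"tz":0.1,"ax":0,"ay":0,"az":0,"hand":0},{"tx":0,"ty":0.033,"tz":0.25,"ax":0,"ay":0,"az":0,"hand":0},{"tx":0,"ty":0.033,"tz":0.36,"ax":0,"ay":0,"az":0,"hand":0},{"tx":0,"ty":0.033,"tz":0.42,"ax":0,"ay":0,"az":0,"hand":0},{"tx":0,"ty":0.033,"tz":0.44,"ax":0,"ay":0,"az":0,"hand":0}]'
python3 -m jog '[{"tx":0,"ty":0,"tz":0.06,"ax":0,"ay":0,"az":0,"hand":0},{"tx":0,"ty":0,"tz":0.13,"ax":0,"ay":0,"az":0,"hand":0},{"tx":0,"ty":0,"tz":0.2,"ax":0,"ay":0,"az":0,"hand":0},{"tx":0,"ty":0,"tz":0.26,"ax":0,"ay":0,"az":0,"hand":0},{"tx":0,"ty":0,"tz":0.3,"ax":0,"ay":0,"az":0,"hand":0}]'
python3 - <<'E'
from h import *
s=snapshot("wrist");crop(s,220,100,200,150,"w2",4);s=snapshot("scene");crop(s,220,120,120,120,"s2",5)
E
```

```text
time: 1.98
tool_pos: [472.2, -386.7, 346.3]
tcp_rot: [-145.3, 0.1, -32.9]
ft_force: [-0.7, -0.2, -0.3]
finger_gap: 0.2
time: 2.4
tool_pos: [487.1, -365.3, 310.2]
tcp_rot: [-145.3, -0.1, -33.0]
ft_force: [0.0, -3.2, 1.8]
finger_gap: 0.2
```

View pics/s2.png

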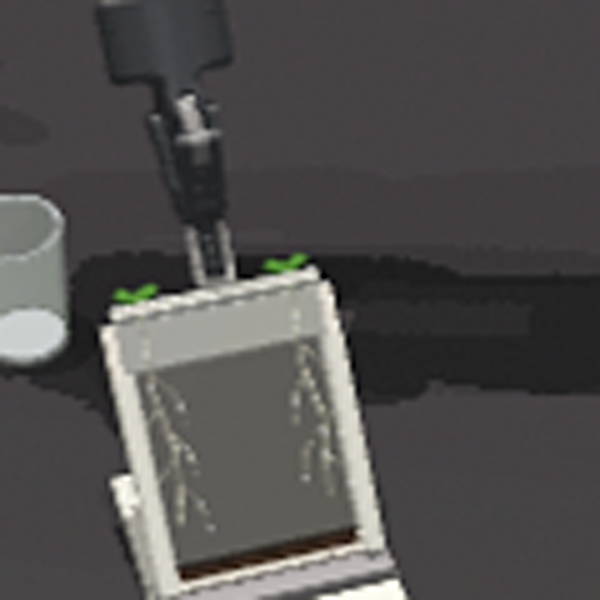

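The scene view shows the tips on the middle of the panel strip, which is nearly down. I'll finish in fine steps and watch the force.

```bash
python3 -m jog '[{"tx":0,"ty":0,"tz":0.02,"ax":0,"ay":0,"az":0,"hand":0},{"tx":0,"ty":0,"tz":0.035,"ax":0,"ay":0,"az":0,"hand":0},{"tx":0,"ty":0,"tz":0.045,"ax":0,"ay":0,"az":0,"hand":0},{"tx":0,"ty":0,"tz":0.045,"ax":0,"ay":0,"az":0,"hand":0}]'
python3 -m jog '[{"tx":0,"ty":0,"tz":0.01,"ax":0,"ay":0,"az":0,"hand":0},{"tx":0,"ty":0,"tz":0.01,"ax":0,"ay":0,"az":0,"hand":0}]'
python3 -m jog '[{"tx":0,"ty":0,"tz":0.01,"ax":0,"ay":0,"az":0,"hand":0},{"tx":0,"ty":0,"tz":0.01,"ax":0,"ay":0,"az":0,"hand":0}]'
```

```text
time: 2.83
tool_pos: [488.8, -362.2, 305.2]
tcp_rot: [-145.3, -0.0, -33.0]
ft_force: [0.1, -0.2, -0.6]
finger_gap: 0.2
time: 3.0
tool_pos: [489.3, -361.7, 304.2]
tcp_rot: [-145.3, -0.1, -33.0]
ft_force: [-0.5, 0.4, 1.3]
finger_gap: -0.1
time: 3.17
tool_pos: [489.8, -361.0, 302.9]
tcp_rot: [-145.3, -0.1, -33.0]
ft_force: [0.0, -0.4, 1.0]
finger_gap: 0.3
```

```bash
for i in 1; do python3 -m jog '[{"tx":0,"ty":0,"tz":0.008,"ax":0,"ay":0,"az":0,"hand":0},{"tx":0,"ty":0,"tz":0.008,"ax":0,"ay":0,"az":0,"hand":0}]'
python3 -m jog '[{"tx":0,"ty":0,"tz":0.006,"ax":0,"ay":0,"az":0,"hand":0},{"tx":0,"ty":0,"tz":0.006,"ax":0,"ay":0,"az":0,"hand":0}]'; done
```

```text
time: 3.33
tool_pos: [490.2, -360.4, 301.9]
tcp_rot: [-145.3, -0.1, -33.0]
ft_force: [-0.6, -0.5, 0.2]
finger_gap: -0.1
time: 3.5
tool_pos: [490.4, -360.0, 301.2]
tcp_rot: [-145.3, -0.1, -33.0]
ft_force: [1.0, -0.4, -0.3]
finger_gap: 0.0
```

```bash
python3 -m jog '[{"tx":0,"ty":0,"tz":0.008,"ax":0,"ay":0,"az":0,"hand":0},{"tx":0,"ty":0,"tz":0.008,"ax":0,"ay":0,"az":0,"hand":0}]'
python3 - <<'E'
from h import *
s=snapshot("wrist");crop(s,220,120,200,150,"w3",4);s=snapshot("scene");crop(s,220,120,120,120,"s3",5)
E
```

```text
time: 3.67
tool_pos: [490.8, -359.5, 300.4]
tcp_rot: [-145.3, -0.1, -33.0]
ft_force: [-0.7, -1.1, 2.3]
finger_gap: -0.0
```

View pics/s3.png

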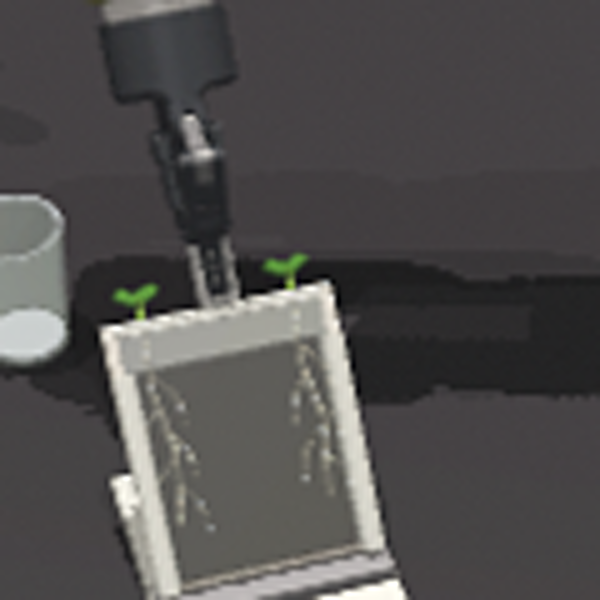

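View pics/w3.png

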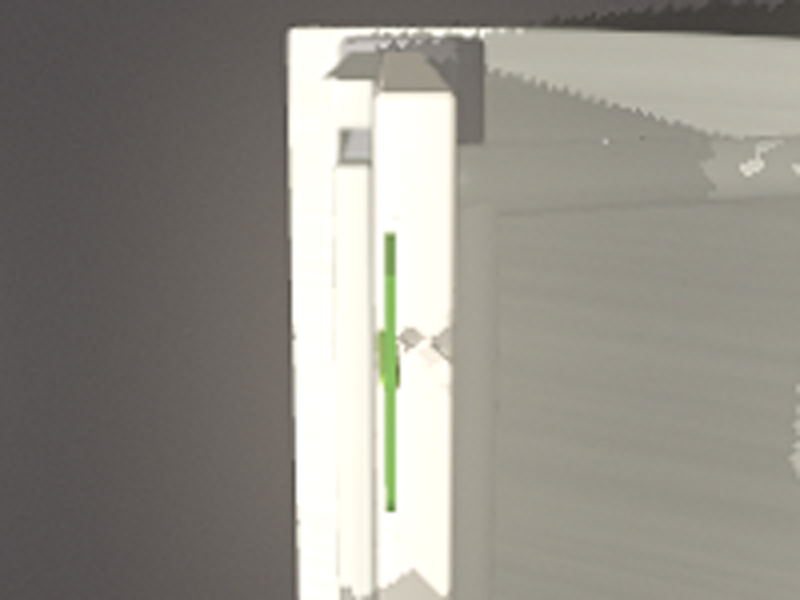

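Nearly flush. I'll keep pressing until the hard stop shows up as force.

```bash
python3 -m jog '[{"tx":0,"ty":0,"tz":0.006,"ax":0,"ay":0,"az":0,"hand":0},{"tx":0,"ty":0,"tz":0.006,"ax":0,"ay":0,"az":0,"hand":0}]'
python3 -m jog '[{"tx":0,"ty":0,"tz":0.006,"ax":0,"ay":0,"az":0,"hand":0},{"tx":0,"ty":0,"tz":0.006,"ax":0,"ay":0,"az":0,"hand":0}]'
```

```text
time: 3.93
tool_pos: [490.8, -359.4, 300.4]
tcp_rot: [-145.3, -0.1, -33.0]
ft_force: [-6.1, -2.7, 10.0]
finger_gap: 0.3
time: 4.1
tool_pos: [490.8, -359.4, 300.4]
tcp_rot: [-145.4, -0.1, -33.0]
ft_force: [-10.5, -3.6, 13.1]
finger_gap: -0.4
```

The tool is held at a fixed position with about 17 N, so this is the hard stop. Back off and look.

```bash
python3 -m jog '[{"tx":0,"ty":0,"tz":-0.05,"ax":0,"ay":0,"az":0,"hand":0},{"tx":0,"ty":0,"tz":-0.3,"ax":0,"ay":0,"az":0,"hand":0},{"tx":0,"ty":0,"tz":-0.55,"ax":0,"ay":0,"az":0,"hand":0.8},{"tx":0,"ty":0,"tz":-0.7,"ax":0,"ay":0,"az":0,"hand":1},{"tx":0,"ty":0,"tz":-0.7,"ax":0,"ay":0,"az":0,"hand":1}]'
python3 - <<'E'
from h import *
s=snapshot("wrist");crop(s,220,90,200,220,"w4",2.7);W=cloud(s,True)
bx,by,bz=box(57)
# nominal box origin: tip on panel middle (+4) at contact
tip=np.array([490.8,-359.4,300.4])-173*bz
X=W.reshape(-1,3);q=np.c_[(X-tip)@bx,(X-tip)@by,(X-tip)@bz]
Q=q[(abs(q[:,0])<20)&(abs(q[:,1])<75)&(abs(q[:,2])<6)]
for y in range(-75,75,15):
    k=Q[(Q[:,1]>y)&(Q[:,1]<=y+15)&(abs(Q[:,2])<3)]
    if len(k)>3: print(y,len(k),np.percentile(k[:,0],[1,50,99]).round(1),np.percentile(k[:,2],[3,50,97]).round(1),"panel z",np.median(k[k[:,0]>-1.5][:,2]).round(2),"back z",np.median(k[k[:,0]<-4][:,2]).round(2))
print(np.percentile(Q[:,1],[0,1,99,100]).round(1), tip, "h origin",(tip-4*bx))
np.savez("w4.npz",W=W,p=s["pixels"])
goal(tip,np.eye(3))
E
```

```text
time: 4.52
tool_pos: [458.1, -411.3, 390.5]
tcp_rot: [-145.5, -0.5, -33.1]
ft_force: [0.8, -0.8, 0.9]
finger_gap: 35.6
-75 266 [-6.4 -1.6  5.8] [-1.2  0.   1.5] panel z 0.08 back z 0.04
-60 371 [-6.4 -1.   5.8] [-1.   0.2  1.6] panel z 0.23 back z 0.26
-45 358 [-6.6 -1.   5.9] [-1.2  0.2  1.5] panel z 0.3 back z -0.14
-30 364 [-6.6 -0.4  5.2] [-1.   0.3  1.5] panel z 0.36 back z 0.25
-15 352 [-6.1 -0.4  5.3] [-0.9  0.3  1.7] panel z 0.39 back z 0.44
0 328 [-6.2 -0.4  5.3] [-0.8  0.4  1.6] panel z 0.33 back z 0.41
15 323 [-6.4 -0.5  5.4] [-0.8  0.4  1.7] panel z 0.29 back z 0.48
30 291 [-6.6 -0.5  5.5] [-0.9  0.4  1.6] panel z 0.4 back z 0.4
45 254 [-6.7 -1.3  5.6] [-0.8  0.4  1.6] panel z 0.4 back z 0.49
60 81 [-6.8 -3.7  1.6] [-0.8  0.4  1.8] panel z 0.31 back z 0.39
[-71.9 -70.6  65.4  68.1] [ 544.84383621 -276.17979012  158.68669634] h origin [ 543.05926749 -278.92778496  156.39239059]
pos [ 458.5 -410.2  387.9] rot [-145.4   -0.3  -33.1] t 4.57 F [ 0.7  0.1 -0.2] gap 43.3
total d [ -2.   -1.2 279.2] w [140.36 -41.53  13.36] calls 5.0
next call: t [-0.0027 -0.0016  0.3722] a [ 0.6238 -0.1846  0.0594] rows 5.0
```

View pics/w4.png

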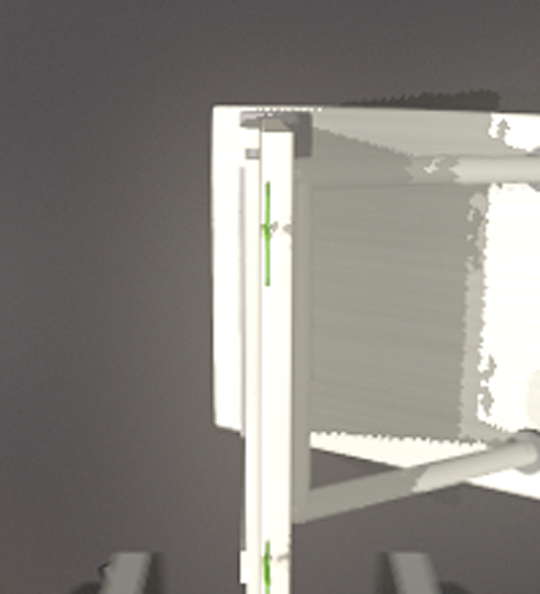

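The panel is flush: depth of panel and back edge agree to about 0.1–0.4 mm, and the box's top width centres about 0.4 mm off the tip contact point. Now the caddy.

```bash
cat > cad.py <<'E'
from h import *
y=np.radians(6.2);cx=np.array([np.cos(y),np.sin(y),0]);cz=np.array([0,0,-1.]);RC=np.c_[np.cross(cx,cz),cx,cz]
E
python3 - <<'E'
from cad import *
goal([562,287,410],RC)
E
```

```text
pos [ 458.5 -410.2  387.9] rot [-145.4   -0.3  -33.1] t 4.57 F [ 0.7  0.1 -0.2] gap 43.3
total d [-293.5 -541.1  344.1] w [ -18.02  -38.91 -124.43] calls 5.0
next call: t [-0.3914 -0.7214  0.4587] a [-0.0801 -0.1729 -0.553 ] rows 4.0
```

```bash
python3 -m jog '[{"tx":-0.1,"ty":-0.18,"tz":0.1,"ax":-0.02,"ay":-0.04,"az":-0.13,"hand":1},{"tx":-0.2,"ty":-0.36,"tz":0.22,"ax":-0.04,"ay":-0.085,"az":-0.27,"hand":1},{"tx":-0.29,"ty":-0.54,"tz":0.34,"ax":-0.06,"ay":-0.13,"az":-0.41,"hand":1},{"tx":-0.39,"ty":-0.72,"tz":0.45,"ax":-0.08,"ay":-0.173,"az":-0.553,"hand":1},{"tx":-0.39,"ty":-0.72,"tz":0.45,"ax":-0.08,"ay":-0.173,"az":-0.553,"hand":1}]'
python3 - <<'E'
from cad import *
goal([562,287,410],RC)
E
```

```text
time: 4.98
tool_pos: [479.8, -264.3, 389.8]
tcp_rot: [-150.4, -6.8, -7.0]
ft_force: [0.3, 0.4, 0.1]
finger_gap: 85.7
pos [ 479.8 -264.3  389.8] rot [-150.4   -6.8   -7. ] t 4.98 F [0.3 0.4 0.1] gap 85.7
total d [  16.5 -493.7  259.1] w [-14.99 -31.11 -98.78] calls 4.0
next call: t [ 0.0275 -0.8228  0.4318] a [-0.0833 -0.1729 -0.5488] rows 4.0
```

```bash
python3 -m jog '[{"tx":0,"ty":-0.2,"tz":0.1,"ax":-0.02,"ay":-0.04,"az":-0.13,"hand":1},{"tx":0.01,"ty":-0.41,"tz":0.21,"ax":-0.04,"ay":-0.085,"az":-0.27,"hand":1},{"tx":0.02,"ty":-0.61,"tz":0.32,"ax":-0.06,"ay":-0.13,"az":-0.41,"hand":1},{"tx":0.027,"ty":-0.82,"tz":0.43,"ax":-0.083,"ay":-0.173,"az":-0.55,"hand":1},{"tx":0.027,"ty":-0.82,"tz":0.43,"ax":-0.083,"ay":-0.173,"az":-0.55,"hand":1}]'
python3 - <<'E'
from cad import *
goal([562,287,410],RC)
E
```

```text
time: 5.4
tool_pos: [501.5, -127.2, 394.9]
tcp_rot: [-158.2, -10.6, 18.9]
ft_force: [-0.1, -0.1, -0.5]
finger_gap: 85.2
pos [ 501.5 -127.2  394.9] rot [-158.2  -10.6   18.9] t 5.4 F [-0.1 -0.1 -0.5] gap 85.2
total d [ 191.2 -338.1  156.8] w [-11.22 -23.32 -74.05] calls 3.0
next call: t [ 0.4248 -0.7513  0.3485] a [-0.0831 -0.1727 -0.5485] rows 4.0
```

```bash
python3 -m jog '[{"tx":0.1,"ty":-0.19,"tz":0.08,"ax":-0.02,"ay":-0.04,"az":-0.13,"hand":1},{"tx":0.21,"ty":-0.37,"tz":0.17,"ax":-0.04,"ay":-0.085,"az":-0.27,"hand":1},{"tx":0.31,"ty":-0.56,"tz":0.26,"ax":-0.06,"ay":-0.13,"az":-0.41,"hand":1},{"tx":0.425,"ty":-0.75,"tz":0.345,"ax":-0.083,"ay":-0.173,"az":-0.55,"hand":1},{"tx":0.425,"ty":-0.75,"tz":0.345,"ax":-0.083,"ay":-0.173,"az":-0.55,"hand":1}]'
python3 - <<'E'
from cad import *
goal([562,287,410],RC)
E
```

```text
time: 5.82
tool_pos: [523.0, 10.2, 400.4]
tcp_rot: [-167.0, -10.5, 45.3]
ft_force: [-0.1, -0.2, 0.5]
finger_gap: 85.6
pos [523.   10.2 400.4] rot [-167.   -10.5   45.3] t 5.82 F [-0.1 -0.2  0.5] gap 85.6
total d [ 222.2 -155.6   68.4] w [ -7.47 -15.54 -49.33] calls 2.0
next call: t [ 0.7406 -0.5187  0.2279] a [-0.0829 -0.1726 -0.5481] rows 4.0
```

```bash
python3 -m jog '[{"tx":0.18,"ty":-0.13,"tz":0.06,"ax":-0.02,"ay":-0.04,"az":-0.13,"hand":1},{"tx":0.37,"ty":-0.26,"tz":0.11,"ax":-0.04,"ay":-0.085,"az":-0.27,"hand":1},{"tx":0.55,"ty":-0.39,"tz":0.17,"ax":-0.06,"ay":-0.13,"az":-0.41,"hand":1},{"tx":0.74,"ty":-0.518,"tz":0.228,"ax":-0.083,"ay":-0.173,"az":-0.55,"hand":1},{"tx":0.74,"ty":-0.518,"tz":0.228,"ax":-0.083,"ay":-0.173,"az":-0.55,"hand":1}]'
python3 - <<'E'
from cad import *
goal([562,287,410],RC)
E
```

```text
time: 6.23
tool_pos: [543.7, 147.8, 404.7]
tcp_rot: [-174.7, -6.7, 71.2]
ft_force: [0.9, -0.8, 0.7]
finger_gap: 85.7
pos [543.7 147.8 404.7] rot [-174.7   -6.7   71.2] t 6.23 F [ 0.9 -0.8  0.7] gap 85.7
total d [137.3 -26.5  13.2] w [ -3.75  -7.74 -24.66] calls 1
next call: t [ 0.9154 -0.1766  0.0883] a [-0.0834 -0.172  -0.5479] rows 4.0
```

```bash
python3 -m jog '[{"tx":0.23,"ty":-0.04,"tz":0.02,"ax":-0.02,"ay":-0.04,"az":-0.13,"hand":1},{"tx":0.46,"ty":-0.09,"tz":0.04,"ax":-0.04,"ay":-0.085,"az":-0.27,"hand":1},{"tx":0.69,"ty":-0.13,"tz":0.065,"ax":-0.06,"ay":-0.13,"az":-0.41,"hand":1},{"tx":0.915,"ty":-0.177,"tz":0.088,"ax":-0.083,"ay":-0.172,"az":-0.548,"hand":1},{"tx":0.915,"ty":-0.177,"tz":0.088,"ax":-0.083,"ay":-0.172,"az":-0.548,"hand":1}]'
python3 - <<'E'
from cad import *
goal([562,287,410],RC)
s=snapshot("wrist");crop(s,190,120,260,260,"w5",2.3);np.savez("w5.npz",W=cloud(s,True),p=s["pixels"])
W=cloud(s,True).reshape(-1,3);o=np.array([562,287,0.]);cy=np.array([-np.sin(y),np.cos(y),0])
q=np.c_[(W-o)@cx,(W-o)@cy,W[:,2]]
m=(abs(q[:,0])<40)&(abs(q[:,1])<60)
for lo,hi in((68,82),(90,108),(108,118),(118,128),(128,140),(140,160)):
    k=q[m&(q[:,2]>lo)&(q[:,2]<hi)]
    if len(k): print(lo,hi,len(k),np.percentile(k,[1,50,99],axis=0).round(1).tolist())
# wall yaw
k=q[(abs(q[:,0])<14)&(q[:,1]<50)&(q[:,1]>-150)&(abs(q[:,2]-75)<6)];
for a in range(-150,60,20):
    j=k[(k[:,1]>a)&(k[:,1]<a+20)]
    if len(j)>5: print(a,len(j),np.percentile(j[:,0],[2,50,98]).round(1),np.median(j[:,2]).round(1))
E
```

```text
time: 6.65
tool_pos: [563.0, 286.4, 409.2]
tcp_rot: [-179.9, 0.0, 96.2]
ft_force: [-0.1, -0.7, -0.2]
finger_gap: 85.3
pos [563.  286.4 409.2] rot [-179.9    0.    96.2] t 6.65 F [-0.1 -0.7 -0.2] gap 85.3
total d [ 0.7 -0.9 -0.8] w [-0.07  0.03 -0.05] calls 1
next call: t [ 0.0049 -0.0063 -0.0052] a [-0.0015  0.0006 -0.0011] rows 1.0
68 82 1836 [[-38.6, -58.7, 70.5], [-5.8, 32.4, 75.4], [5.5, 59.8, 77.5]]
90 108 775 [[-13.4, -20.2, 91.2], [-3.4, 2.3, 105.1], [6.8, 22.2, 108.0]]
108 118 608 [[-14.3, -18.1, 108.0], [-3.5, 1.5, 109.4], [7.8, 19.7, 117.5]]
118 128 120 [[-16.6, -12.2, 118.2], [-14.1, 3.6, 119.8], [9.5, 15.4, 127.9]]
128 140 330 [[-18.8, -12.8, 128.3], [-14.7, 4.5, 134.3], [13.0, 15.8, 139.8]]
140 160 1137 [[-23.9, -13.5, 140.6], [-16.6, 2.4, 152.5], [16.8, 15.9, 154.5]]
-150 195 [-13.7  -4.7   2.3] 75.5
-130 17 [-12.3   4.2   5.2] 73.5
-110 218 [-13.5  -3.4   7.7] 75.0
-90 245 [-8.9 -3.3  2.2] 75.5
-70 280 [-9.5 -3.3  2.1] 75.5
-50 284 [-9.4 -4.   2.1] 75.6
-30 38 [-12.4   3.8   5.6] 71.9
-10 79 [-12.4   4.6   5.5] 71.8
10 333 [-12.3  -3.8   6.3] 75.3
30 364 [-9.5 -3.7  2. ] 75.6
```

View pics/w5.png

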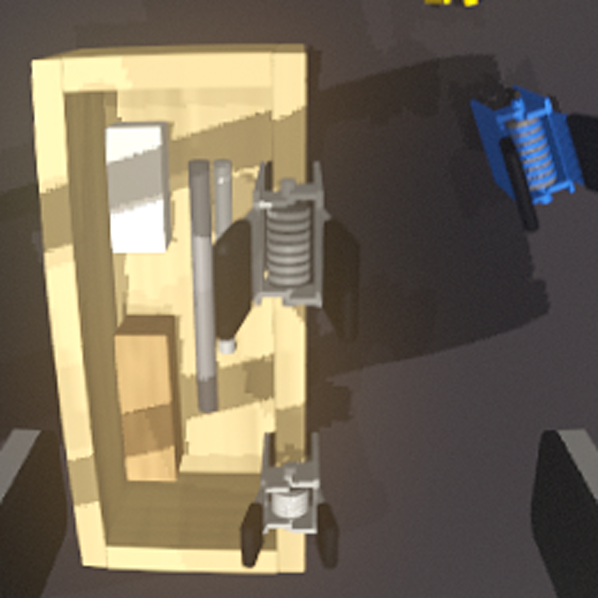

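The close crop shows the large clip (crop 285,240) astride the far wall, handles up, grips on both sides. Its top is at z≈152, as expected for the large one, and its jaws are 42 mm wide. The blue look-alike is at (535,150), and the small clip at (290,500). Centre is (558.4,287.7).

Run:
```python
from cad import *
goal([558.4,287.7,288],RC)
```

```text
pos [563.1 284.1 409.1] rot [-179.9    0.    95.8] t 6.7 F [-0.5 -0.3  0.3] gap 85.8
total d [  4.2  -4.  121.1] w [-0.15  0.05 -0.38] calls 1
next call: t [ 0.0277 -0.0267  0.8074] a [-0.0033  0.001  -0.0084] rows 3.0
```

```bash
python3 -m jog '[{"tx":0,"ty":0,"tz":0,"ax":0,"ay":0,"az":0,"hand":1},{"tx":0,"ty":0,"tz":0,"ax":0,"ay":0,"az":0,"hand":1}]'
python3 - <<'E'
from cad import *
goal([558.4,287.7,288],RC)
E
```

```text
time: 6.87
tool_pos: [563.7, 280.2, 410.0]
tcp_rot: [-179.9, 0.1, 95.5]
ft_force: [0.4, -0.2, -0.7]
finger_gap: 85.3
pos [563.7 280.2 410. ] rot [-1.799e+02  1.000e-01  9.550e+01] t 6.87 F [ 0.4 -0.2 -0.7] gap 85.3
total d [  8.1  -4.3 122. ] w [-0.12  0.06 -0.74] calls 1
next call: t [ 0.0537 -0.0288  0.813 ] a [-0.0027  0.0013 -0.0165] rows 3.0
```

```bash
python3 -m jog '[{"tx":0,"ty":0,"tz":0,"ax":0,"ay":0,"az":0,"hand":1},{"tx":0,"ty":0,"tz":0,"ax":0,"ay":0,"az":0,"hand":1}]'
python3 - <<'E'
from cad import *
s=snapshot("wrist")
W=cloud(s,True).reshape(-1,3);o=np.array([562,287,0.]);cy=np.array([-np.sin(y),np.cos(y),0])
q=np.c_[(W-o)@cx,(W-o)@cy,W[:,2]]
m=(abs(q[:,0])<40)&(abs(q[:,1])<60)
for lo,hi in((90,108),(108,118),(128,140),(140,160)):
    k=q[m&(q[:,2]>lo)&(q[:,2]<hi)]
    if len(k): print(lo,hi,len(k),np.percentile(k,[1,50,99],axis=0).round(1).tolist())
goal([558.4,287.7,288],RC)
E
```

```text
time: 7.03
tool_pos: [563.9, 280.0, 410.9]
tcp_rot: [-180.0, 0.0, 95.5]
ft_force: [0.0, 1.3, -0.8]
finger_gap: 85.6
90 108 721 [[-12.8, -20.7, 92.4], [-3.2, 2.5, 105.6], [6.6, 22.3, 108.0]]
108 118 650 [[-14.2, -18.4, 108.0], [-3.9, 1.7, 109.3], [7.8, 19.8, 117.7]]
128 140 326 [[-19.0, -12.6, 128.2], [-14.8, 3.6, 133.7], [12.7, 15.9, 139.9]]
140 160 1167 [[-23.8, -13.5, 140.2], [-16.4, 2.1, 152.5], [17.1, 16.1, 154.5]]
pos [563.9 280.1 411.1] rot [-180.     0.    95.5] t 7.08 F [-0.7 -0.8 -0.5] gap 85.4
total d [  8.1  -4.7 123.1] w [-0.01  0.03 -0.72] calls 1
next call: t [ 0.0541 -0.0315  0.8207] a [-0.0002  0.0007 -0.0161] rows 3.0
```

Settled, with the same clip centre. Descend.

```bash
python3 -m jog '[{"tx":0.054,"ty":-0.031,"tz":0.15,"ax":0,"ay":0,"az":-0.016,"hand":1},{"tx":0.054,"ty":-0.031,"tz":0.38,"ax":0,"ay":0,"az":-0.016,"hand":1},{"tx":0.054,"ty":-0.031,"tz":0.6,"ax":0,"ay":0,"az":-0.016,"hand":1},{"tx":0.054,"ty":-0.031,"tz":0.76,"ax":0,"ay":0,"az":-0.016,"hand":1},{"tx":0.054,"ty":-0.031,"tz":0.82,"ax":0,"ay":0,"az":-0.016,"hand":1}]'
python3 -m jog '[{"tx":0,"ty":0,"tz":0,"ax":0,"ay":0,"az":0,"hand":1},{"tx":0,"ty":0,"tz":0,"ax":0,"ay":0,"az":0,"hand":1}]'
python3 - <<'E'
from cad import *
goal([558.4,287.7,288],RC)
s=snapshot("wrist");crop(s,150,150,340,250,"w6",2.3)
E
```

```text
time: 7.5
tool_pos: [556.7, 287.6, 283.1]
tcp_rot: [-179.6, 0.1, 96.3]
ft_force: [-0.8, -0.2, -1.3]
finger_gap: 85.3
time: 7.67
tool_pos: [558.5, 288.7, 288.9]
tcp_rot: [180.0, 0.0, 96.3]
ft_force: [0.7, -0.2, 0.5]
finger_gap: 85.4
pos [558.5 288.7 288.9] rot [180.    0.   96.3] t 7.67 F [ 0.7 -0.2  0.5] gap 85.4
total d [-1.  -0.3  0.9] w [0.01 0.03 0.09] calls 1
next call: t [-0.0065 -0.0017  0.006 ] a [0.0003 0.0006 0.002 ] rows 1.0
```

View pics/w6.png

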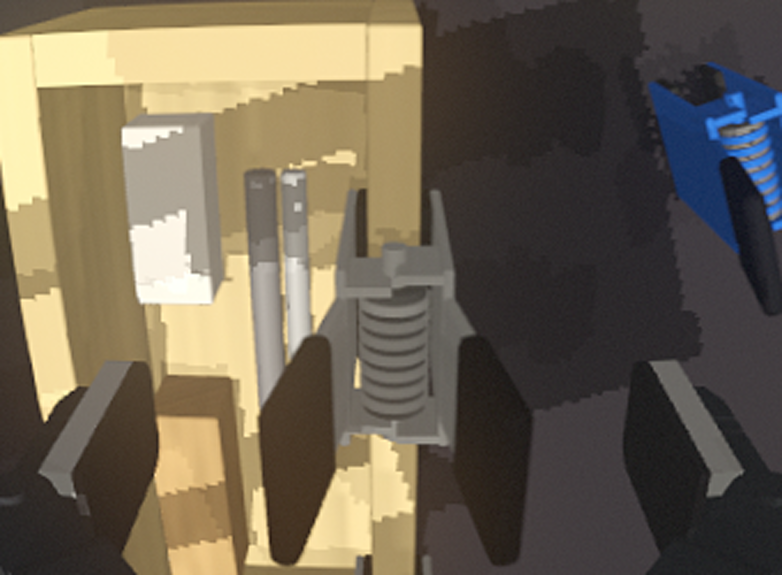

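The clip's grips (crop 300,440 and 495,440) are centred between the open fingers. Close at 40 N.

```bash
python3 -m jog '[{"tx":0,"ty":0,"tz":0,"ax":0,"ay":0,"az":0,"hand":0.5},{"tx":0,"ty":0,"tz":0,"ax":0,"ay":0,"az":0,"hand":0.3},{"tx":0,"ty":0,"tz":0,"ax":0,"ay":0,"az":0,"hand":0},{"tx":0,"ty":0,"tz":0,"ax":0,"ay":0,"az":0,"hand":0},{"tx":0,"ty":0,"tz":0,"ax":0,"ay":0,"az":0,"hand":0}]' 40
python3 -m jog '[{"tx":0,"ty":0,"tz":0,"ax":0,"ay":0,"az":0,"hand":0},{"tx":0,"ty":0,"tz":0,"ax":0,"ay":0,"az":0,"hand":0},{"tx":0,"ty":0,"tz":0,"ax":0,"ay":0,"az":0,"hand":0},{"tx":0,"ty":0,"tz":0,"ax":0,"ay":0,"az":0,"hand":0}]'
python3 - <<'E'
from cad import *
s=snapshot("wrist");crop(s,150,150,340,250,"w7",2.3)
E
```

```text
time: 8.13
tool_pos: [558.2, 289.1, 288.5]
tcp_rot: [180.0, 0.0, 96.3]
ft_force: [0.3, 0.6, -0.5]
finger_gap: 25.3
time: 8.47
tool_pos: [558.1, 289.0, 287.9]
tcp_rot: [-180.0, 0.0, 96.3]
ft_force: [-0.6, -0.1, -0.4]
finger_gap: 21.8
```

View pics/w7.png

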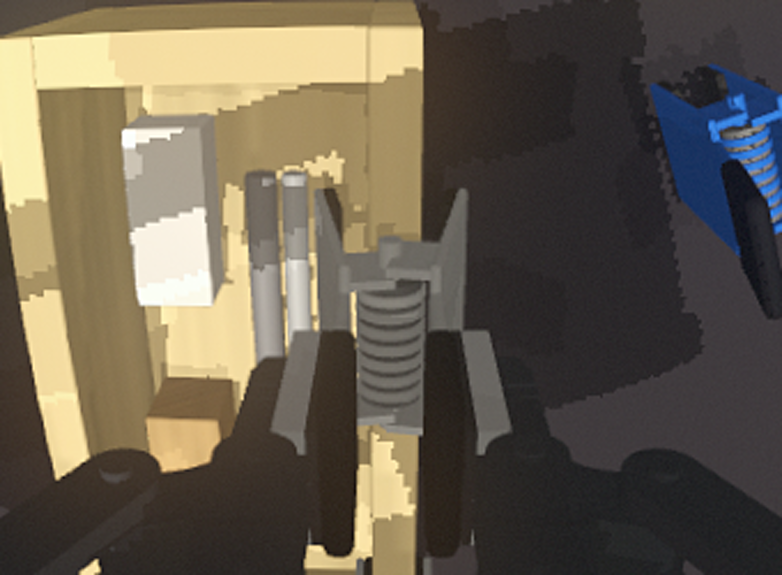

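Squeezed to the stop, jaws open on either side of the wall. Lift straight up.

```bash
python3 -m jog '[{"tx":0,"ty":0,"tz":-0.06,"ax":0,"ay":0,"az":0,"hand":0},{"tx":0,"ty":0,"tz":-0.18,"ax":0,"ay":0,"az":0,"hand":0},{"tx":0,"ty":0,"tz":-0.38,"ax":0,"ay":0,"az":0,"hand":0},{"tx":0,"ty":0,"tz":-0.6,"ax":0,"ay":0,"az":0,"hand":0},{"tx":0,"ty":0,"tz":-0.8,"ax":0,"ay":0,"az":0,"hand":0}]'
python3 -m jog '[{"tx":0,"ty":0,"tz":0,"ax":0,"ay":0,"az":0,"hand":0},{"tx":0,"ty":0,"tz":0,"ax":0,"ay":0,"az":0,"hand":0},{"tx":0,"ty":0,"tz":0,"ax":0,"ay":0,"az":0,"hand":0}]'
python3 - <<'E'
from cad import *
s=snapshot("wrist");st=sense();R0=Ro.from_euler("xyz",st["tcp_rot"],degrees=True)
np.savez("w8.npz",W=cloud(s,True),p=s["pixels"],pos=st["tool_pos"],rot=st["tcp_rot"])
T=R0.inv().apply(cloud(s,True).reshape(-1,3)-st["tool_pos"])
m=(abs(T[:,0])<35)&(abs(T[:,1])<45)&(T[:,2]>165)&(T[:,2]<260)
for lo in range(165,260,8):
    k=T[m&(T[:,2]>lo)&(T[:,2]<=lo+8)]
    if len(k)>3: print(lo,len(k),np.percentile(k,[1,50,99],axis=0).round(1).tolist())
crop(s,150,150,340,250,"w8",2.3); s=snapshot("scene");crop(s,360,180,160,150,"s8",4)
goal([0,0,0],np.eye(3))
E
```

```text
time: 8.93
tool_pos: [558.0, 289.0, 410.3]
tcp_rot: [180.0, 0.0, 96.3]
ft_force: [0.7, 1.1, -1.0]
finger_gap: 22.5
time: 9.18
tool_pos: [558.1, 289.1, 408.1]
tcp_rot: [180.0, 0.0, 96.3]
ft_force: [0.4, -0.6, -0.5]
finger_gap: 22.0
165 189 [[6.4, -22.0, 165.1], [11.5, -7.7, 167.0], [13.0, 21.9, 172.9]]
173 130 [[7.0, -10.3, 173.0], [12.5, -0.9, 177.9], [17.6, 10.0, 181.0]]
181 2332 [[-19.9, -10.7, 181.3], [2.7, 0.2, 184.9], [18.5, 10.7, 188.9]]
189 567 [[-19.7, -12.8, 189.0], [14.8, 1.2, 191.3], [20.4, 12.5, 196.9]]
197 200 [[-5.6, -14.2, 197.1], [13.7, 0.0, 200.6], [18.5, 13.9, 204.8]]
205 166 [[-9.0, -15.6, 205.2], [7.7, 12.6, 208.9], [18.5, 15.4, 213.0]]
213 296 [[-12.2, -16.8, 213.2], [13.5, -11.7, 218.9], [18.6, 16.8, 220.9]]
221 204 [[-17.3, -18.2, 221.1], [10.1, 13.0, 225.0], [18.6, 18.2, 228.9]]
229 125 [[-19.5, -19.2, 229.1], [12.2, 14.1, 231.5], [18.4, 19.5, 234.0]]
pos [557.8 288.9 406.2] rot [-1.798e+02  1.000e-01  9.630e+01] t 9.28 F [ 0.3  0.2 -0.5] gap 22.4
total d [-225.  -585.1  408.3] w [120.02 134.08  -0.29] calls 6.0
next call: t [-0.25   -0.6501  0.4537] a [ 0.4445  0.4966 -0.0011] rows 5.0
```

View pics/w8.png

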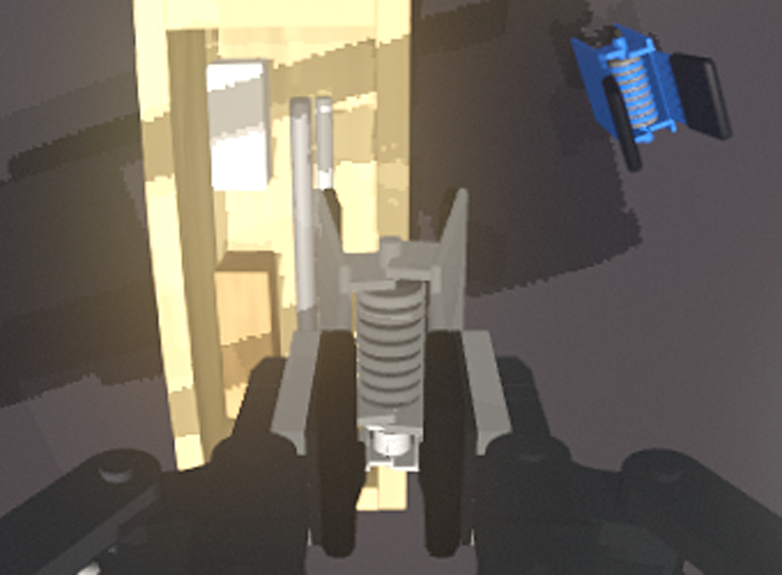

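View pics/s8.png

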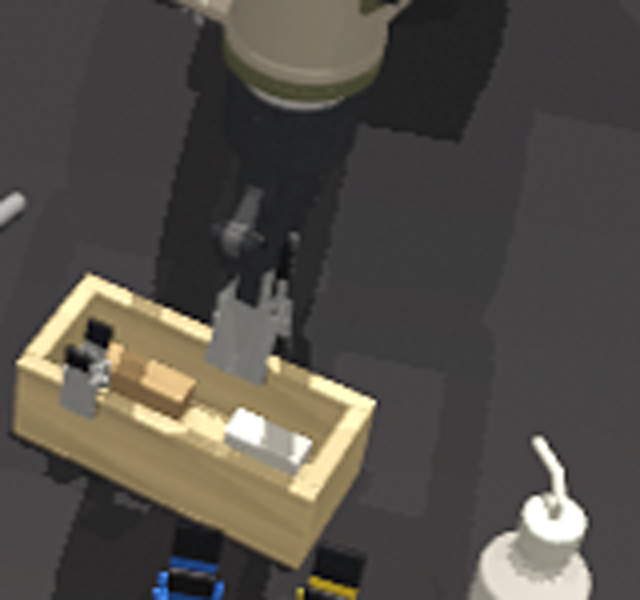

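Held symmetrically: tip-to-TCP distance 234 mm, centred in tool y, pads spread. The small clip is undisturbed at crop (85,370). Next I go to a hover on the box axis.

```bash
cat > bx.py <<'E'
from h import *
bx,by,bz=box(57);tip=np.array([490.8,-359.4,300.4])-173*bz
O=tip-0.4*bx-0.8*by+0.3*bz
RB=np.c_[by,bx,-bz]
E
python3 - <<'E'
from bx import *
goal(O+310*bz,RB)
E
```

```text
pos [557.8 288.9 406.2] rot [-1.798e+02  1.000e-01  9.630e+01] t 9.28 F [ 0.3  0.2 -0.5] gap 22.4
total d [-698.6 -187.6   -4.8] w [-32.86  15.47 -49.05] calls 5.0
next call: t [-0.9315 -0.2502 -0.0064] a [-0.146   0.0688 -0.218 ] rows 4.0
```

```bash
python3 -m jog '[{"tx":-0.12,"ty":-0.03,"tz":-0.02,"ax":-0.02,"ay":0.01,"az":-0.03,"hand":0},{"tx":-0.32,"ty":-0.08,"tz":-0.04,"ax":-0.05,"ay":0.02,"az":-0.07,"hand":0},{"tx":-0.52,"ty":-0.14,"tz":-0.06,"ax":-0.08,"ay":0.04,"az":-0.12,"hand":0},{"tx":-0.73,"ty":-0.2,"tz":-0.08,"ax":-0.11,"ay":0.055,"az":-0.17,"hand":0},{"tx":-0.93,"ty":-0.25,"tz":-0.1,"ax":-0.146,"ay":0.069,"az":-0.218,"hand":0}]'
python3 - <<'E'
from bx import *
goal(O+310*bz,RB)
E
```

```text
time: 9.7
tool_pos: [535.4, 145.1, 421.2]
tcp_rot: [173.3, -2.5, 106.4]
ft_force: [0.9, -0.0, -0.3]
finger_gap: 22.0
pos [535.4 145.1 421.2] rot [173.3  -2.5 106.4] t 9.7 F [ 0.9 -0.  -0.3] gap 22.0
total d [-523.1 -241.9  -42.7] w [-26.24  12.29 -39.1 ] calls 4.0
next call: t [-0.8718 -0.4031 -0.0712] a [-0.1458  0.0683 -0.2172] rows 4.0
```

```bash
python3 -m jog '[{"tx":-0.21,"ty":-0.1,"tz":-0.02,"ax":-0.035,"ay":0.017,"az":-0.05,"hand":0},{"tx":-0.43,"ty":-0.2,"tz":-0.04,"ax":-0.07,"ay":0.034,"az":-0.11,"hand":0},{"tx":-0.65,"ty":-0.3,"tz":-0.055,"ax":-0.11,"ay":0.05,"az":-0.16,"hand":0},{"tx":-0.87,"ty":-0.4,"tz":-0.07,"ax":-0.146,"ay":0.068,"az":-0.217,"hand":0}]'
python3 - <<'E'
from bx import *
goal(O+310*bz,RB)
E
```

```text
time: 10.03
tool_pos: [513.6, 2.6, 419.2]
tcp_rot: [166.1, -3.8, 116.6]
ft_force: [0.4, 0.2, -1.4]
finger_gap: 21.9
pos [513.6   2.6 419.2] rot [166.1  -3.8 116.6] t 10.03 F [ 0.4  0.2 -1.4] gap 21.9
total d [-353.9 -238.9  -76.6] w [-19.56   9.27 -29.34] calls 3.0
next call: t [-0.7864 -0.5309 -0.1702] a [-0.1449  0.0686 -0.2173] rows 4.0
```

```bash
python3 -m jog '[{"tx":-0.19,"ty":-0.13,"tz":-0.04,"ax":-0.035,"ay":0.017,"az":-0.05,"hand":0},{"tx":-0.39,"ty":-0.26,"tz":-0.08,"ax":-0.07,"ay":0.034,"az":-0.11,"hand":0},{"tx":-0.59,"ty":-0.4,"tz":-0.13,"ax":-0.11,"ay":0.05,"az":-0.16,"hand":0},{"tx":-0.786,"ty":-0.53,"tz":-0.17,"ax":-0.145,"ay":0.069,"az":-0.217,"hand":0}]'
python3 - <<'E'
from bx import *
goal(O+310*bz,RB)
E
```

```text
time: 10.37
tool_pos: [491.6, -140.4, 417.4]
tcp_rot: [158.8, -3.8, 126.8]
ft_force: [0.5, 0.7, -1.2]
finger_gap: 22.1
pos [ 491.6 -140.4  417.4] rot [158.8  -3.8 126.8] t 10.37 F [ 0.5  0.7 -1.2] gap 22.1
total d [-202.7 -188.8  -82.7] w [-12.97   6.17 -19.6 ] calls 2.0
next call: t [-0.6757 -0.6292 -0.2756] a [-0.1441  0.0686 -0.2178] rows 4.0
```

```bash
python3 -m jog '[{"tx":-0.17,"ty":-0.16,"tz":-0.07,"ax":-0.035,"ay":0.017,"az":-0.05,"hand":0},{"tx":-0.34,"ty":-0.31,"tz":-0.14,"ax":-0.07,"ay":0.034,"az":-0.11,"hand":0},{"tx":-0.51,"ty":-0.47,"tz":-0.21,"ax":-0.11,"ay":0.05,"az":-0.16,"hand":0},{"tx":-0.676,"ty":-0.63,"tz":-0.276,"ax":-0.144,"ay":0.069,"az":-0.218,"hand":0}]'
python3 - <<'E'
from bx import *
goal(O+310*bz,RB)
E
```

```text
time: 10.7
tool_pos: [469.8, -283.4, 415.1]
tcp_rot: [151.7, -2.6, 137.0]
ft_force: [1.1, 0.7, -1.4]
finger_gap: 22.0
pos [ 469.8 -283.4  415.1] rot [151.7  -2.6 137. ] t 10.7 F [ 1.1  0.7 -1.4] gap 22.0
total d [ -81.7 -104.2  -57.5] w [-6.44  3.06 -9.82] calls 1
next call: t [-0.5444 -0.6947 -0.3833] a [-0.1431  0.068  -0.2182] rows 4.0
```

```bash
python3 -m jog '[{"tx":-0.14,"ty":-0.18,"tz":-0.1,"ax":-0.035,"ay":0.017,"az":-0.05,"hand":0},{"tx":-0.28,"ty":-0.36,"tz":-0.2,"ax":-0.07,"ay":0.034,"az":-0.11,"hand":0},{"tx":-0.42,"ty":-0.53,"tz":-0.29,"ax":-0.11,"ay":0.05,"az":-0.16,"hand":0},{"tx":-0.51,"ty":-0.65,"tz":-0.36,"ax":-0.135,"ay":0.064,"az":-0.205,"hand":0},{"tx":-0.544,"ty":-0.695,"tz":-0.383,"ax":-0.143,"ay":0.068,"az":-0.218,"hand":0}]'
python3 -m jog '[{"tx":0,"ty":0,"tz":0,"ax":0,"ay":0,"az":0,"hand":0},{"tx":0,"ty":0,"tz":0,"ax":0,"ay":0,"az":0,"hand":0},{"tx":0,"ty":0,"tz":0,"ax":0,"ay":0,"az":0,"hand":0},{"tx":0,"ty":0,"tz":0,"ax":0,"ay":0,"az":0,"hand":0}]'
python3 - <<'E'
from bx import *
goal(O+280*bz,RB)
s=snapshot("wrist");st=sense();R0=Ro.from_euler("xyz",st["tcp_rot"],degrees=True)
W=cloud(s,True).reshape(-1,3)
T=R0.inv().apply(W-st["tool_pos"])
m=(abs(T[:,0])<35)&(abs(T[:,1])<45)
for lo,hi in((181,189),(221,229),(229,240)):
    k=T[m&(T[:,2]>lo)&(T[:,2]<=hi)]
    if len(k)>3: print(lo,len(k),np.percentile(k,[1,50,99],axis=0).round(1).tolist())
q=np.c_[(W-O)@bx,(W-O)@by,(W-O)@bz]
Q=q[(abs(q[:,0])<10)&(abs(q[:,1])<80)&(abs(q[:,2])<3)]
for y in range(-75,75,15):
    k=Q[(Q[:,1]>y)&(Q[:,1]<=y+15)]
    if len(k)>3: print(y,len(k),np.percentile(k[:,0],[1,50,99]).round(1),np.median(k[:,2]).round(1))
print(np.percentile(Q[:,1],[0,1,99,100]))
crop(s,150,100,340,250,"w9",2.3)
E
```

```text
time: 11.12
tool_pos: [447.5, -427.7, 411.5]
tcp_rot: [145.0, -0.1, 146.8]
ft_force: [0.9, -0.2, -1.6]
finger_gap: 22.3
time: 11.45
tool_pos: [449.7, -422.9, 414.5]
tcp_rot: [145.1, 0.0, 147.0]
ft_force: [0.4, 0.4, 0.4]
finger_gap: 22.1
pos [ 449.7 -422.9  414.5] rot [145.1   0.  147. ] t 11.45 F [0.4 0.4 0.4] gap 22.1
total d [-0.6 -3.9 29.6] w [-0.13  0.03  0.02] calls 1
next call: t [-0.0043 -0.0257  0.1972] a [-0.003   0.0007  0.0004] rows 1.0
181 2154 [[-19.7, -10.5, 182.0], [3.0, 0.2, 185.9], [18.6, 10.2, 188.9]]
221 246 [[-15.4, -18.1, 221.0], [13.4, 11.8, 224.1], [19.0, 17.8, 228.7]]
229 155 [[-18.9, -19.2, 229.2], [11.6, 14.0, 231.8], [18.8, 19.4, 235.3]]
-30 148 [-6.  -2.   5.3] -0.1
-15 269 [-5.8 -0.3  5.3] -0.0
0 280 [-5.7 -0.2  5.2] 0.0
15 286 [-5.6 -0.2  5.2] 0.0
30 277 [-6.2 -1.6  5.2] 0.0
45 281 [-6.1 -0.9  5.2] -0.0
60 149 [-6.1 -2.3  4.8] 0.2
[-26.77201959 -24.46535417  68.26357551  69.01802281]
```

View pics/w9.png

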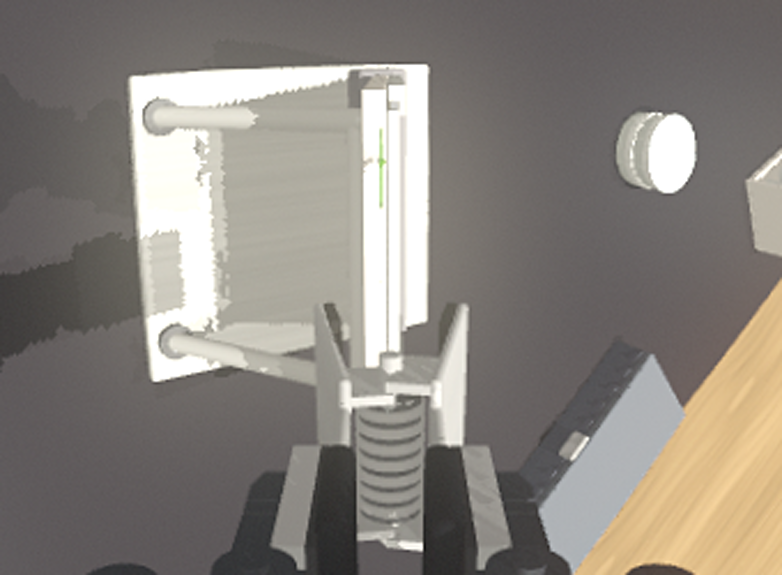

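Box, panel edge and open jaws all visible; box edge at crop (378,70–365), between jaw tips (325,310) and (460,310), needing about a −4 mm y shift. Both box ends measured: +69 and −70 from my origin.

```bash
python3 -m jog '[{"tx":-0.003,"ty":-0.028,"tz":0.1,"ax":-0.003,"ay":0,"az":0,"hand":0},{"tx":-0.003,"ty":-0.028,"tz":0.2,"ax":-0.003,"ay":0,"az":0,"hand":0},{"tx":-0.003,"ty":-0.028,"tz":0.2,"ax":-0.003,"ay":0,"az":0,"hand":0},{"tx":-0.003,"ty":-0.028,"tz":0.2,"ax":-0.003,"ay":0,"az":0,"hand":0},{"tx":-0.003,"ty":-0.028,"tz":0.2,"ax":-0.003,"ay":0,"az":0,"hand":0}]'
python3 - <<'E'
from bx import *
goal(O+206*bz-.3*bx-.4*by,RB)
E
```

```text
time: 11.92
tool_pos: [457.2, -412.9, 388.4]
tcp_rot: [145.0, 0.1, 147.0]
ft_force: [0.6, -0.5, -0.2]
finger_gap: 22.0
pos [ 457.2 -412.9  388.4] rot [1.45e+02 1.00e-01 1.47e+02] t 11.92 F [ 0.6 -0.5 -0.2] gap 22.0
total d [-0.1  0.5 75. ] w [-0.02  0.1   0.03] calls 1
next call: t [-0.0007  0.0037  0.4999] a [-0.0004  0.0023  0.0006] rows 2.0
```

Aligned to within 0.5 mm. Descend in two stages.

```bash
python3 -m jog '[{"tx":0,"ty":0.004,"tz":0.07,"ax":0,"ay":0,"az":0,"hand":0},{"tx":0,"ty":0.004,"tz":0.15,"ax":0,"ay":0,"az":0,"hand":0},{"tx":0,"ty":0.004,"tz":0.23,"ax":0,"ay":0,"az":0,"hand":0},{"tx":0,"ty":0.004,"tz":0.28,"ax":0,"ay":0,"az":0,"hand":0},{"tx":0,"ty":0.004,"tz":0.28,"ax":0,"ay":0,"az":0,"hand":0}]'
python3 - <<'E'
from bx import *
goal(O+206*bz-.3*bx-.4*by,RB)
s=snapshot("wrist");crop(s,150,100,340,250,"w10",2.3);s=snapshot("scene");crop(s,220,120,120,120,"s10",5)
E
```

```text
time: 12.33
tool_pos: [470.6, -391.1, 350.5]
tcp_rot: [144.9, -0.2, 147.0]
ft_force: [-0.3, 0.0, -0.7]
finger_gap: 21.9
pos [ 470.6 -391.1  350.5] rot [144.9  -0.2 147. ] t 12.33 F [-0.3  0.  -0.7] gap 21.9
total d [-0.9  1.3 29.3] w [ 0.09 -0.14 -0.12] calls 1
next call: t [-0.0062  0.0086  0.1951] a [ 0.0019 -0.003  -0.0026] rows 1.0
```

View pics/w10.png

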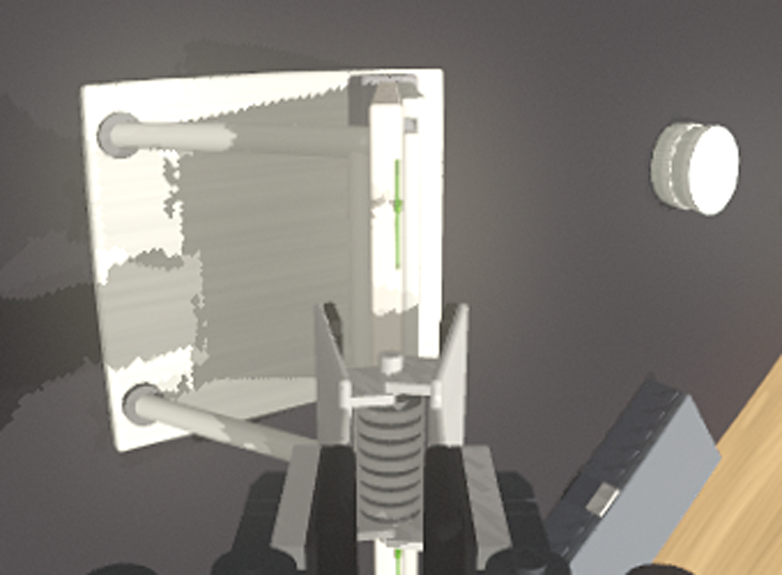

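View pics/s10.png

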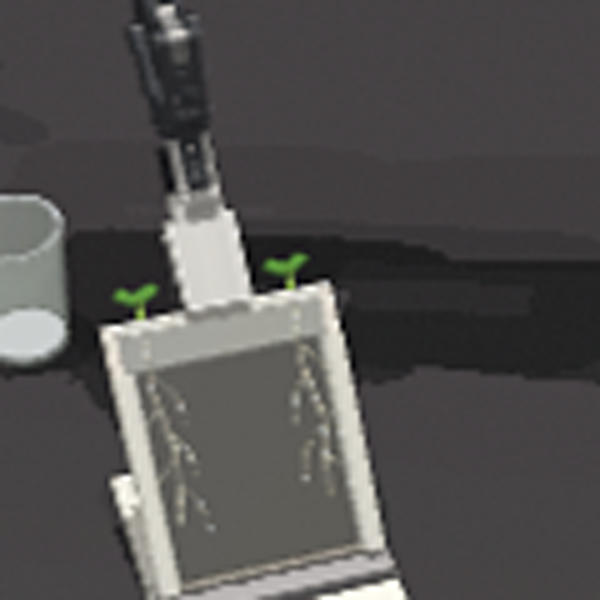

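The clip is mid-way between the seedlings, with the box edge (crop ~390,300) between the jaws. Continue to final depth.

```bash
python3 -m jog '[{"tx":-0.004,"ty":0.008,"tz":0.05,"ax":0,"ay":0,"az":0,"hand":0},{"tx":-0.004,"ty":0.008,"tz":0.1,"ax":0,"ay":0,"az":0,"hand":0},{"tx":-0.004,"ty":0.008,"tz":0.15,"ax":0,"ay":0,"az":0,"hand":0},{"tx":-0.004,"ty":0.008,"tz":0.195,"ax":0,"ay":0,"az":0,"hand":0},{"tx":-0.004,"ty":0.008,"tz":0.195,"ax":0,"ay":0,"az":0,"hand":0}]'
python3 -m jog '[{"tx":0,"ty":0,"tz":0,"ax":0,"ay":0,"az":0,"hand":0},{"tx":0,"ty":0,"tz":0,"ax":0,"ay":0,"az":0,"hand":0}]'
python3 - <<'E'
from bx import *
goal(O+206*bz-.3*bx-.4*by,RB)
s=snapshot("wrist");crop(s,150,100,340,250,"w11",2.3);s=snapshot("scene");crop(s,220,120,120,120,"s11",5)
E
```

```text
time: 12.85
tool_pos: [480.8, -377.0, 328.1]
tcp_rot: [144.9, -0.1, 147.0]
ft_force: [-0.3, 0.2, -1.6]
finger_gap: 21.8
time: 13.02
tool_pos: [480.7, -378.1, 330.1]
tcp_rot: [145.0, 0.0, 146.9]
ft_force: [0.3, -0.5, -0.6]
finger_gap: 22.3
pos [ 480.7 -378.1  330.1] rot [145.    0.  146.9] t 13.02 F [ 0.3 -0.5 -0.6] gap 22.3
total d [ 0.5 -0.4  3.2] w [ 0.    0.08 -0.04] calls 1
next call: t [ 0.0035 -0.0025  0.0212] a [ 0.0001  0.0018 -0.0008] rows 1.0
```

View pics/s11.png

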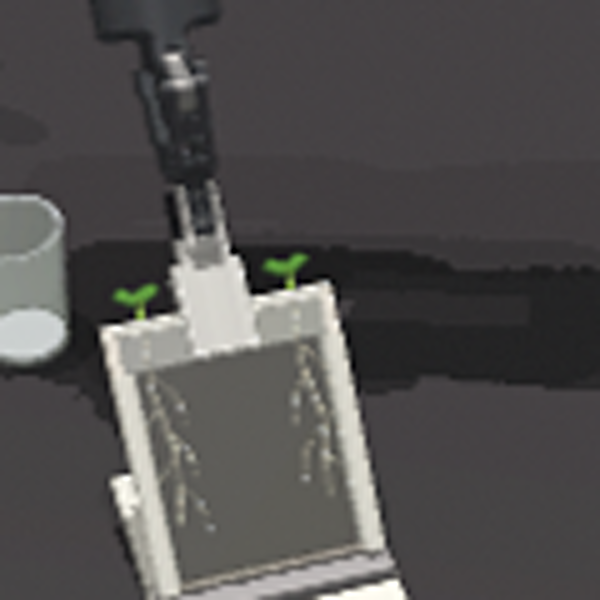

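View pics/w11.png

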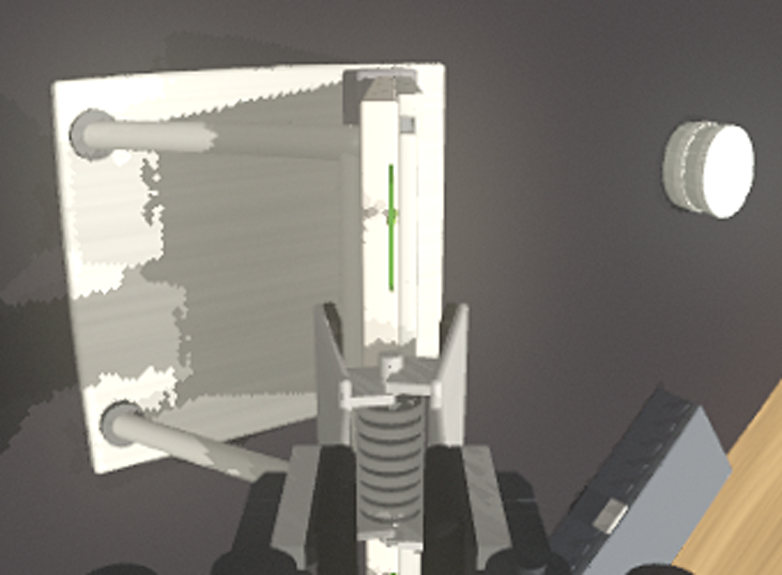

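```bash
python3 -m jog '[{"tx":0.003,"ty":-0.002,"tz":0.012,"ax":0,"ay":0,"az":0,"hand":0},{"tx":0.003,"ty":-0.002,"tz":0.024,"ax":0,"ay":0,"az":0,"hand":0},{"tx":0.003,"ty":-0.002,"tz":0.024,"ax":0,"ay":0,"az":0,"hand":0},{"tx":0.003,"ty":-0.002,"tz":0.024,"ax":0,"ay":0,"az":0,"hand":0},{"tx":0.003,"ty":-0.002,"tz":0.024,"ax":0,"ay":0,"az":0,"hand":0}]'
python3 - <<'E'
from bx import *
goal(O+206*bz-.3*bx-.4*by,RB)
E
python3 -m jog '[{"tx":0,"ty":0,"tz":0,"ax":0,"ay":0,"az":0,"hand":0.35},{"tx":0,"ty":0,"tz":0,"ax":0,"ay":0,"az":0,"hand":0.42},{"tx":0,"ty":0,"tz":0,"ax":0,"ay":0,"az":0,"hand":0.5},{"tx":0,"ty":0,"tz":0,"ax":0,"ay":0,"az":0,"hand":0.58},{"tx":0,"ty":0,"tz":0,"ax":0,"ay":0,"az":0,"hand":0.65}]' 30
python3 -m jog '[{"tx":0,"ty":0,"tz":0,"ax":0,"ay":0,"az":0,"hand":1},{"tx":0,"ty":0,"tz":0,"ax":0,"ay":0,"az":0,"hand":1},{"tx":0,"ty":0,"tz":0,"ax":0,"ay":0,"az":0,"hand":1},{"tx":0,"ty":0,"tz":0,"ax":0,"ay":0,"az":0,"hand":1},{"tx":0,"ty":0,"tz":0,"ax":0,"ay":0,"az":0,"hand":1}]'
python3 - <<'E'
from bx import *
s=snapshot("wrist");crop(s,150,100,340,250,"w12",2.3);s=snapshot("scene");crop(s,220,120,120,120,"s12",5)
E
```

```text
time: 13.53
tool_pos: [481.3, -376.3, 326.9]
tcp_rot: [145.0, 0.0, 146.9]
ft_force: [0.4, 0.1, -1.5]
finger_gap: 22.0
pos [ 481.3 -376.3  326.9] rot [145.    0.  146.9] t 13.53 F [ 0.4  0.1 -1.5] gap 22.0
total d [ 0.   0.  -0.5] w [ 0.01  0.08 -0.05] calls 1
next call: t [ 0.0001  0.0001 -0.0033] a [ 0.0001  0.0018 -0.001 ] rows 1.0
time: 13.95
tool_pos: [481.3, -376.4, 327.0]
tcp_rot: [145.0, 0.1, 146.9]
ft_force: [0.6, 0.1, -0.1]
finger_gap: 55.6
time: 14.37
tool_pos: [481.3, -376.4, 326.9]
tcp_rot: [145.0, 0.0, 146.9]
ft_force: [0.3, -0.1, 0.4]
finger_gap: 85.5
```

View pics/s12.png

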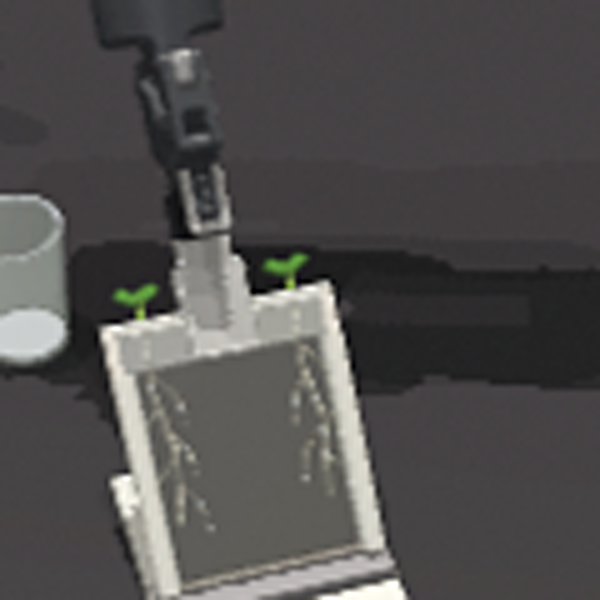

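View pics/w12.png

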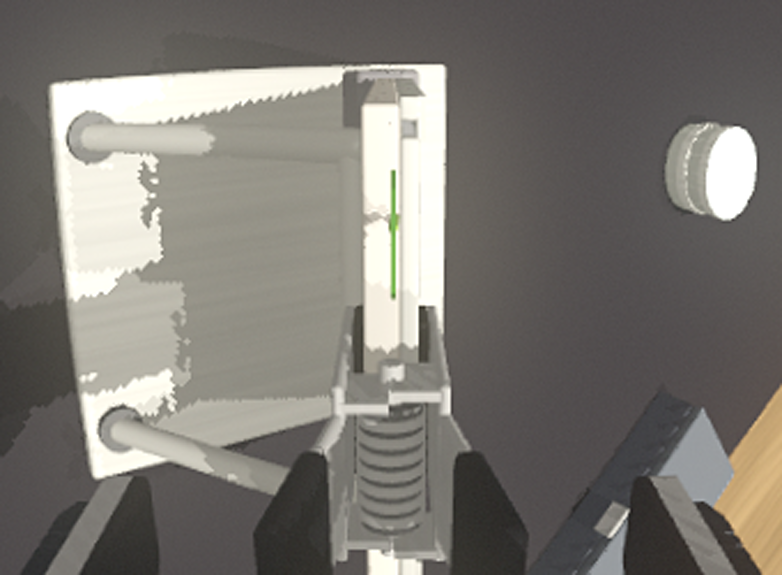

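The clip has closed on the box, square, and the fingers (crop 130,500 and 670,500) are clear of its grips. Retract along the tool axis and verify.

```bash
python3 -m jog '[{"tx":0,"ty":0,"tz":-0.1,"ax":0,"ay":0,"az":0,"hand":1},{"tx":0,"ty":0,"tz":-0.3,"ax":0,"ay":0,"az":0,"hand":1},{"tx":0,"ty":0,"tz":-0.55,"ax":0,"ay":0,"az":0,"hand":1},{"tx":0,"ty":0,"tz":-0.75,"ax":0,"ay":0,"az":0,"hand":1},{"tx":0,"ty":0,"tz":-0.85,"ax":0,"ay":0,"az":0,"hand":1}]'
python3 -m jog '[{"tx":0,"ty":0,"tz":0,"ax":0,"ay":0,"az":0,"hand":1},{"tx":0,"ty":0,"tz":0,"ax":0,"ay":0,"az":0,"hand":1},{"tx":0,"ty":0,"tz":0,"ax":0,"ay":0,"az":0,"hand":1},{"tx":0,"ty":0,"tz":0,"ax":0,"ay":0,"az":0,"hand":1}]'
python3 - <<'E'
from bx import *
goal(O+206*bz,RB)
s=snapshot("wrist");crop(s,150,100,340,250,"w13",2.3)
W=cloud(s,True).reshape(-1,3);q=np.c_[(W-O)@bx,(W-O)@by,(W-O)@bz]
m=(abs(q[:,0])<35)&(abs(q[:,1])<32)
for lo,hi in((8,22),(20,32),(40,60),(60,80)):
    k=q[m&(q[:,2]>lo)&(q[:,2]<=hi)]
    if len(k)>3: print(lo,hi,len(k),np.percentile(k,[1,50,99],axis=0).round(1).tolist())
for a,b in((-40,-25),(25,40),(50,68)):
  k=q[(q[:,1]>a)&(q[:,1]<b)&(abs(q[:,2])<4)]
  print("edge",a,len(k),np.median(k[(k[:,0]>2.5)&(k[:,0]<5.5)][:,2]),np.median(k[(k[:,0]<1)&(k[:,0]>-5.5)][:,2]))
s=snapshot("scene");crop(s,220,120,120,120,"s13",5)
W=cloud(s).reshape(-1,3);q=np.c_[(W-O)@bx,(W-O)@by,(W-O)@bz]
k=q[(q[:,0]>7)&(q[:,0]<13)&(abs(q[:,1])<28)&(q[:,2]<0)&(q[:,2]>-45)];print("jaw face below top",len(k),np.percentile(k,[2,50,98],axis=0).round(1).tolist())
t=snapshot("top");cv2.imwrite("pics/t13.png",t["pixels"][:,:,::-1])
E
```

```text
time: 14.88
tool_pos: [440.4, -439.3, 435.5]
tcp_rot: [145.1, 0.3, 146.9]
ft_force: [1.1, -0.2, 1.5]
finger_gap: 85.3
time: 15.22
tool_pos: [441.6, -436.7, 429.2]
tcp_rot: [144.9, -0.1, 147.0]
ft_force: [-0.0, -0.1, -0.3]
finger_gap: 85.3
pos [ 441.6 -436.7  429.2] rot [ 1.449e+02 -1.000e-01  1.470e+02] t 15.22 F [-0.  -0.1 -0.3] gap 85.3
total d [ -0.2   0.6 124.7] w [ 0.08 -0.08 -0.11] calls 1
next call: t [-0.0012  0.004   0.8316] a [ 0.0019 -0.0018 -0.0023] rows 3.0
8 22 405 [[-10.6, -23.7, 9.6], [0.9, 3.1, 19.3], [9.8, 19.4, 21.9]]
20 32 1066 [[-11.0, -21.9, 20.3], [0.1, -1.5, 24.4], [10.8, 17.8, 31.6]]
40 60 478 [[-16.8, -15.5, 44.2], [10.8, 2.3, 53.3], [16.1, 13.2, 59.8]]
60 80 931 [[-20.4, -16.2, 60.2], [-13.7, -0.4, 68.9], [19.9, 13.1, 71.2]]
edge -40 304 -0.16492591695083608 0.09907837429614023
edge 25 444 0.06034941643708912 0.15225856057805917
edge 50 502 0.08298602200573843 -0.09759212720215112
jaw face below top 112 [[7.2, -26.3, -42.2], [9.5, -1.4, -19.1], [12.7, 22.8, -1.4]]
```

View pics/s13.png

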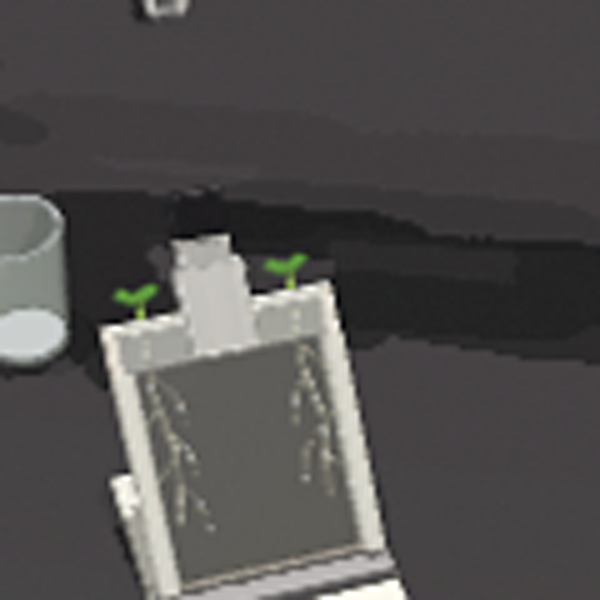

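View pics/w13.png

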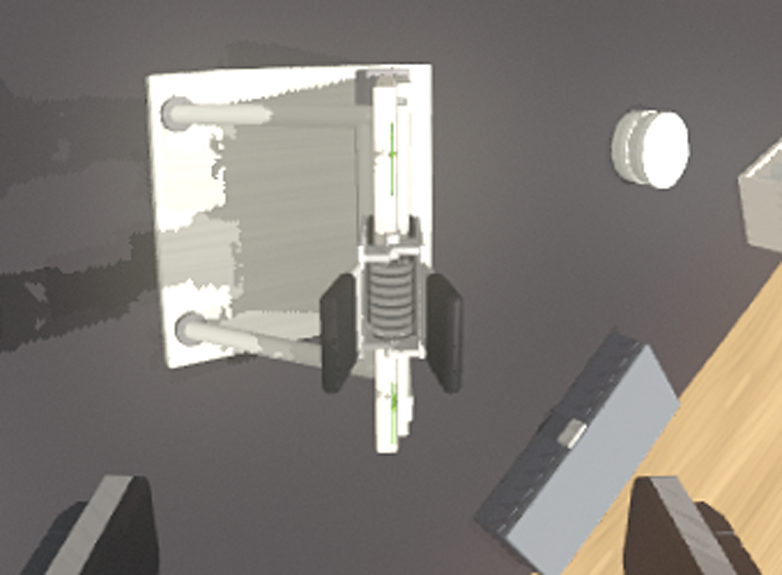

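View pics/t13.png

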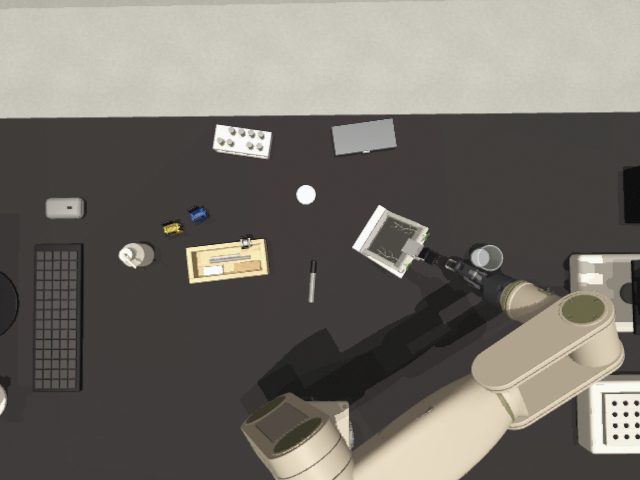

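Everything checks out: handle tops 71 mm above the edge put the jaw tips about 26 mm below it. The clip's y centre is about 1.2 mm off the middle, and x is symmetric at ±20. Other objects sit at their original pixels.

```bash
python3 -c "
from bench import *
print(hand_in())"
```

```text
the job is handed in; nothing more can be done
None
```

The root-growth box is closed and clamped, and I handed the job in at about 15 s, well inside the 45 s limit.

- **Panel:** I pushed it about 52 mm down with the closed fingertips. At the hard stop the tool stopped moving and the force rose to about 17 N. Depth checks before and after clamping put its top edge within about 0.3 mm of the box's.
- **Clip:** I squeezed the larger steel clip off the caddy wall and brought it down along the box's slope. I let it go on the middle of the top edge, between the two seedlings.
- **Clip position:** The jaw tips sit about 26 mm below the top edge, so the 16 mm pads are fully over the box and panel. The clip is square, with its grips even at ±20 mm, and about 1 mm off the middle along the edge.
- **Hands off:** The gripper is open and about 125 mm back from where it let go, touching nothing.
- **Everything else:** In the last top view the smaller clip, the blue and yellow look-alikes and the other bench items are where they started.

No check failed, with two small disagreements:
- **Push point:** The fingertips pressed about 4 mm off the panel's mid-thickness, but still on it.
- **Jaw-tip check:** The last depth check of the jaw face from the scene camera was too noisy to use. The 26 mm figure instead comes from the handle height and the clip's given size.

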